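# Roll down a drone's trim strip on a floating press jig

## Robot

A 6-joint arm with a two-finger parallel gripper is mounted at the origin on the work surface. World frame = base frame: x ahead of the robot, y to its left, z up, the work surface at z = 0. Lengths are in mm, angles in rad, forces in N, time in s.
With the tool pointing down it reaches from about 350 to 875 mm from the base axis. Payload 4.2 kg.
Tool frame: the origin (TCP) lies midway between the tips of the shut fingers; the grasp point (between the pads) lies 19 mm behind it; z points along the fingers, y is the line along which they close (so a half turn about z gives the same grasp; the last joint's range is limited). The gripper opens to 87 mm and grips with 3 to 60 N. Pads are 19 mm wide; open, the fingers measure 117 mm over their backs; the gripper's body (75 mm by 190 mm) begins 51 mm behind the grasp point.
Start: joints at [-1.079, 0.385, 0.008, 0, -1.194, -0.259], TCP at [144.207, -608.115, 222.55] pointing down, gripper open.
Joint ranges: [-3.14, 3.14], [-1.21, 2.06], [-1.07, 1.41], [-3.16, 2.05], [-2.99, -0.16], [-3.1, 3.1]. Speed limits (rad/s): [2.79, 2.79, 3.14, 3.14, 3.14, 3.14].

## Interface

Orientations are given as a rotation vector (axis times angle).
In Python, from bench import arm gives the robot as it stands. The module is installed in compiled form; this text tells all that it offers.
- The arm moves only by the tool move_arm, never from a script. Its argument "moves" is a list of rows, each a list of 3 entries, a list of its own where there are three numbers: the shift along the tool's x, y, z scaled (see below), then the turn, a rotation vector about the tool's x, y, z scaled (see below), then the closure, from -1 (fully open) to 1 (shut). A call has 1 to 12 rows; each row is the pose to reach, as a shift and turn from the pose commanded when the call began, along the tool's axes at that moment, turning the shorter way round; what a row does not reach only later rows make up. The controller multiplies each number of a shift by 0.5 m and each number of a turn by pi rad. A row lasts 1/10 s, in which the tool goes at most 50 mm and 8.59 degrees, less where a joint would pass 70% of its speed; a pose out of reach is approached as far as the arm can. A call with a number of a shift or a turn outside -1 to 1 is refused whole. A call with a gripper value outside its range is refused whole. The fingers move at their own pace and stop on an object; "force" is the grip in N (left out, the last holds). Time passes only in rows, so rows that repeat a pose let the fingers close. It gives the time, the measured TCP pose, the force, the opening and the grip force at its end, in the units of the state.
- arm.sense(): the state, without advancing time (a new reading comes with each control period).
- arm.grab_frame(name): name is "scene" or "top"; returns a dict with "img" (480x640x3 uint8, blue, green, red), "fov_y" (degrees; the focal length in pixels is half the picture's height over the tangent of half this angle, whatever the lens; pixels are square), "cx", "cy" (the principal point, pixels), "dist_coeffs" ([k1, k2, p1, p2, k3] as OpenCV has them; the pictures are not rectified), "world_from_camera" (4x4, takes a point from camera to world coordinates). Camera axes: x right, y down, z forward; pixel columns grow to the right and rows downward; lengths in mm; the calibration is good to about 2 mm. A picture is of the moment at which its call begins. There is no depth.
- arm.sign_off(): hands the job in; it is judged then, once.
The state is a dict: "t": time; "joint_pos": joint angles; "joint_velocities": joint speeds; "tau": joint torques, N m; "tcp_pos": TCP position; "eef_rot": TCP orientation; "wrist_force": force on the tool from outside, world axes, zero at the start; "ft_torque": the same for the moment, N m; "opening": finger opening in mm; "grip_force": force on a finger pad.
Only numpy, scipy, OpenCV 4.12 (cv2) and the standard library are available. Lean on these libraries where they do the work, as an engineer would, in place of code of your own. Each camera call takes 0.05 s, during which the arm holds its last target. There are 200 camera calls.

## Task

Take the orange-handled hand roller from its stand and press down the trim strip on the drone shell in the floating jig with about 7 N (5 to 10 N): set it down on the red mark at the crown and press for a second, roll to the white mark and press there for two seconds, roll back over the crown to the yellow mark and press there for two seconds, then return to the red mark and press for a second more. Stay in contact all the way, never let the carriage run into its end stops, touch the jig only with the roller, and leave the glue bottle where it stands. At last lift straight off, leaving the carriage resting near its centre, and finish still holding the roller upright, clear above the shell.

Things in the scene. Friction and masses are not known exactly. Their poses are not given: they have to be found in the camera images.
- jig: Fixed press jig: aluminium base plate 150 x 500 x 16 mm with a blue end block at each end. Origin: centre of its underside on the table. Its y axis is the slide direction of the carriage, z up. The black drone shell floats on it.
- carriage (a joint): Position (m) of the low-friction carriage along the jig's y axis; rests at 0, the centre. End stops at -0.13 and +0.13: beyond 0.125 counts as running into them. Centring spring 14 N/m, bearing drag 1.5 N s/m plus 0.08 N dry friction. Moving mass with deck and shell nominally 3.0 kg, of which the bare carriage's 2.5 kg varies by -20 to +25 percent.
- carriage_mid (a point): Centre of the carriage. Crown effect: the wheel pressing with F at u (wheel centre minus shell origin along y) pushes the carriage with -F*u/0.27 along y, away from the roller. At 7 N this beats the centring spring: if the roller stands still the carriage runs away (0.5 s time constant), so keep following it. At a steady u it settles at -F*u/(0.27*14) after a lightly damped swing (2.2 rad/s).
- deck (a joint): Downward travel (m) of the sprung deck that carries the shell on the carriage; 0 at rest, positive when pressed down, bottoms at 0.045. Spring 400 N/m with damping 15 N s/m: 7 N presses it down 17.5 mm, the band 5 to 10 N is 12.5 to 25 mm.
- shell: Black drone shell fixed on the deck: crowned top 56 mm wide (x), 150 mm long (y), a cylinder surface of 250 mm radius with its axis along x, so it falls away towards both ends. Origin: on the surface at the crown (red mark), 134 mm above the table at rest; axes parallel to the jig's. Its yellow propellers and grey motors (x = +-85, y = +-68 mm) lie 12 mm or more below the crown.
- mark_red (a point): Red cross line on the shell's crown, at the shell's origin. On the mark: wheel centre at y = 0 +-13 mm and x = 0 +-25 mm in the shell's frame.
- mark_white (a point): White cross line on the shell's surface towards -y of the shell (35 mm along the surface from the crown). Wheel pressing squarely on it: wheel centre at y = -38 mm (+-13 mm) in the shell's frame.
- mark_yellow (a point): Yellow cross line on the shell's surface towards +y of the shell (35 mm along the surface from the crown). Wheel pressing squarely on it: wheel centre at y = +38 mm (+-13 mm) in the shell's frame.
- roller: Loose hand roller, 0.25 kg, upright in the grey stand (a few mm of play). Origin: centre of its white free-turning wheel (radius 20 mm, 30 mm wide); axle along its x, rolls along its y, z up the handle. In use its y must lie along the jig's y. Fork and wheel measure 48 x 40 mm; a square collar, 76 x 76 mm, lies 38 to 46 mm above the origin.
- roller_grip (a point): Point to grip the roller: on the axis of its orange handle, 85 mm above the wheel centre. The handle is 30 x 30 mm and runs from 46 to 116 mm above the wheel centre; close the fingers along the roller's y (its rolling direction).
- stand: Fixed grey stand 110 x 110 mm, 75 mm high, with a rectangular opening 57 x 53 mm in which the roller hangs by its collar. Origin: centre of its underside. Lift the roller straight up by 75 mm or more to clear it.
- glue: Bystander: white glue bottle, 60 mm across, 150 mm tall. Leave alone. Origin: centre of its underside.

How it is judged:
By the outcome, as a careful person would: the job done as asked, in the order asked, and still so for the second after the job is handed in, while the arm keeps its last pose, push and grip.
It also fails if it takes over 72 s, if anything falls off the work surface, if the arm or the gripper's body presses on something with over 40 N, if the wrist force passes 120 N, or if a joint passes its speed limit or range.

## Working session

There is one attempt and no reset: what is moved stays moved. The work goes in short steps, Python scripts to look and compute and a tool call to move; the robot and the scene stay as the last step left them, time stands still between calls to the robot, and variables do not carry over. Pictures are saved under pics/ and viewed, at most 10 in all, crops included, and the job is handed in when it is done.

Besides the shell and the picture viewer there is one more tool, called after "Call:" by a JSON object that holds its "method" and its "body". move_arm: Moves the arm, as the interface text tells. Its arguments: {"type":"object","properties":{"moves":{"type":"array","items":{"type":"array"}},"force":{"type":"number"}},"required":["moves"]}

```bash
mkdir -p pics
python3 - <<'E'
from bench import arm
import cv2,numpy as np,pickle
s=arm.sense();print(s)
for n in("scene","top"):
    f=arm.grab_frame(n);cv2.imwrite(f"pics/{n}0.png",f["img"]);pickle.dump(f,open(f"pics/{n}0.pkl","wb"))
    print({k:v for k,v in f.items() if k!="img"})
E
```

```text
{'t': 0.0, 'joint_pos': array([-1.07939408e+00,  3.85581379e-01,  6.62995930e-03, -5.11587365e-04,
       -1.19400495e+00, -2.58621381e-01]), 'joint_velocities': array([-0.00142806, -0.00035988, -0.00078216,  0.00050917, -0.00026546,
        0.00033378]), 'tau': array([ 2.27789542e-05, -3.90667534e+01,  1.87407088e+01,  4.22013760e+00,
        1.09680853e-02, -2.03557165e-04]), 'tcp_pos': array([ 144.0725795 , -607.5474494 ,  221.44437469]), 'eef_rot': array([ 0.36449116, -3.12002368, -0.00343039]), 'wrist_force': array([-0.28323405,  0.14175571,  0.47886401]), 'ft_torque': array([ 0.05312683, -0.04307429,  0.00105579]), 'grip_force': 0.0, 'opening': 86.8960234761445}
{'fov_y': 46.85545253756128, 'cx': 324.3924233693167, 'cy': 243.99222456290354, 'dist_coeffs': array([-0.15933275,  0.        ,  0.        ,  0.        ,  0.        ]), 'world_from_camera': array([[-3.24604818e-01,  5.14759629e-01, -7.93507553e-01,
         1.41088047e+03],
       [ 9.45803226e-01,  1.68331872e-01, -2.77706030e-01,
         2.02125114e+02],
       [-9.37924152e-03, -8.40646718e-01, -5.41502655e-01,
         6.94458419e+02],
       [ 0.00000000e+00,  0.00000000e+00,  0.00000000e+00,
         1.00000000e+00]])}
{'fov_y': 49.06049619836321, 'cx': 315.97211028975255, 'cy': 244.6635381807558, 'dist_coeffs': array([-0.13955384,  0.        ,  0.        ,  0.        ,  0.        ]), 'world_from_camera': array([[ 3.82082418e-03, -9.92180337e-01,  1.24754080e-01,
         4.83296898e+02],
       [-9.99987266e-01, -4.20225846e-03, -2.79447922e-03,
        -7.66027080e+01],
       [ 3.29687622e-03, -1.24741814e-01, -9.92183758e-01,
         1.08927112e+03],
       [ 0.00000000e+00,  0.00000000e+00,  0.00000000e+00,
         1.00000000e+00]])}
```

View pics/scene0.png

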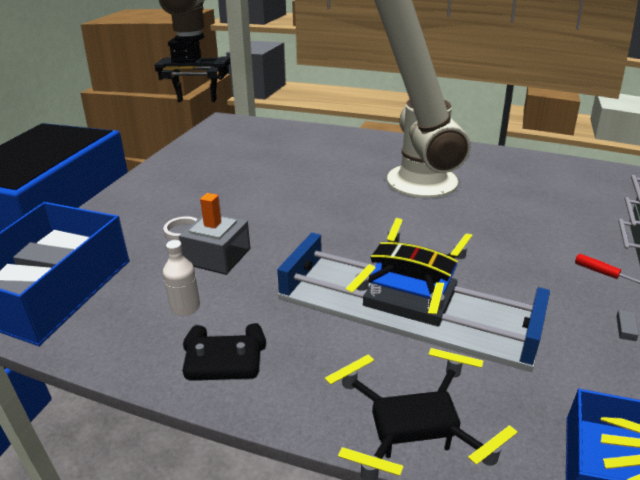

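View pics/top0.png

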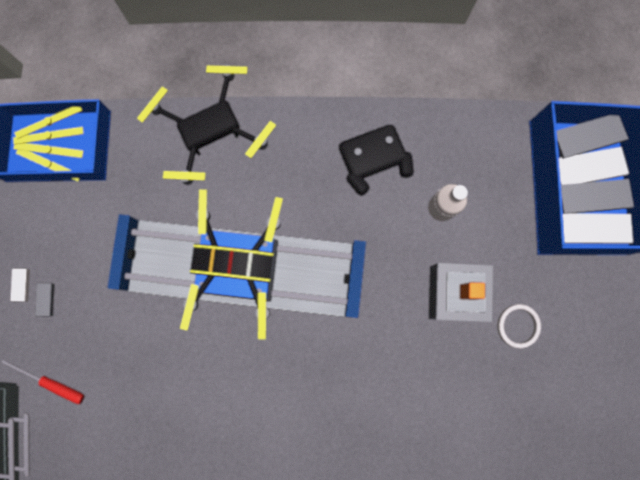

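The scene view shows the roller in its stand at (215,230), with the glue bottle in front at (180,280) and the jig at (410,280). In the top view the jig centre is near (233,262): red mark (230,262), white (250,264), orange/yellow (211,260). The roller handle is near (474,290).

```bash
cat > h.py <<'E'
import numpy as np,cv2,pickle
def ray(f,px):
    H=f["img"].shape[0];fl=H/2/np.tan(np.radians(f["fov_y"])/2)
    K=np.array([[fl,0,f["cx"]],[0,fl,f["cy"]],[0,0,1]])
    u=cv2.undistortPoints(np.array(px,float).reshape(-1,1,2),K,f["dist_coeffs"]).reshape(-1,2)
    T=f["world_from_camera"];d=np.c_[u,np.ones(len(u))]@T[:3,:3].T
    return T[:3,3],d
def at(f,px,z):
    o,d=ray(f,px);return o+d*((z-o[2])/d[:,2])[:,None]
def proj(f,P):
    H=f["img"].shape[0];fl=H/2/np.tan(np.radians(f["fov_y"])/2)
    K=np.array([[fl,0,f["cx"]],[0,fl,f["cy"]],[0,0,1]])
    W=np.linalg.inv(f["world_from_camera"])
    return cv2.projectPoints(np.array(P,float),cv2.Rodrigues(W[:3,:3])[0],W[:3,3],K,f["dist_coeffs"])[0].reshape(-1,2)
E
python3 - <<'E'
from h import *
f=pickle.load(open("pics/top0.pkl","rb"));im=f["img"]
a=cv2.resize(im[200:330,100:380],None,fx=2.85,fy=2.85,interpolation=cv2.INTER_CUBIC)
b=cv2.resize(im[255:330,420:560],None,fx=2.85,fy=2.85,interpolation=cv2.INTER_CUBIC)
c=np.zeros((a.shape[0]+b.shape[0],a.shape[1],3),np.uint8);c[:a.shape[0]]=a;c[a.shape[0]:,:b.shape[1]]=b
cv2.imwrite("pics/crop.png",c);print(a.shape,b.shape)
g=pickle.load(open("pics/scene0.pkl","rb"))
hsv=cv2.cvtColor(im,cv2.COLOR_BGR2HSV)
def blobs(mask,roi,mn=15):
    m=np.zeros_like(mask);x0,y0,x1,y1=roi;m[y0:y1,x0:x1]=mask[y0:y1,x0:x1]
    n,l,s,c=cv2.connectedComponentsWithStats(m)
    for i in range(1,n):
        if s[i,4]>=mn: 
            r=cv2.minAreaRect(np.argwhere(l==i)[:,::-1].astype(np.float32));print(s[i],c[i],r)
print("blue blocks");blobs(cv2.inRange(hsv,(100,80,20),(125,255,255)),(90,190,400,340))
print("orange");blobs(cv2.inRange(hsv,(5,120,60),(18,255,255)),(150,200,520,330))
print("red");blobs(cv2.inRange(hsv,(0,120,50),(4,255,255))|cv2.inRange(hsv,(170,120,50),(180,255,255)),(180,230,290,290),5)
print("white");blobs(cv2.inRange(hsv,(0,0,150),(180,60,255)),(235,245,265,285),5)
E
```

```text
(370, 798, 3) (214, 399, 3)
blue blocks
[ 108  214   29   76 1343] [121.45197319 252.50781832] ((122.2629165649414, 252.11221313476562), (20.049072265625, 75.10399627685547), 8.365885734558105)
[211 231  51  19 661] [235.5128593  239.50226929] ((235.45120239257812, 239.93902587890625), (50.35678482055664, 14.797826766967773), 6.34019136428833)
[200 233  12  12  91] [204.98901099 239.72527473] ((205.5, 238.5), (11.0, 11.0), 90.0)
[258 241  17  11 121] [266.95041322 246.89256198] ((266.0, 246.0), (10.0, 16.0), 90.0)
[346 240  20  78 992] [355.44052419 278.77419355] ((355.0986022949219, 278.56298828125), (13.818391799926758, 77.3097152709961), 6.009006023406982)
[194 274  15  15 117] [200.23931624 278.88888889] ((199.7162322998047, 278.79730224609375), (11.624763488769531, 14.647202491760254), 35.53767776489258)
[203 276  52  23 836] [229.19019139 287.14593301] ((229.30801391601562, 286.4970703125), (51.46622848510742, 18.569107055664062), 6.581944942474365)
[253 281  16  15 144] [261.32638889 285.86805556] ((260.27996826171875, 287.53997802734375), (16.263456344604492, 12.869343757629395), 8.13010311126709)
orange
[461 283  24  16 348] [472.8591954  290.54022989] ((472.5, 290.5), (15.0, 23.0), 90.0)
red
[227 252   7  21  94] [229.74468085 261.92553191] ((229.75384521484375, 261.96923828125), (4.465250492095947, 20.341697692871094), 7.125016689300537)
white
[235 248   6   1   6] [237.5 248. ] ((237.5, 248.0), (5.0, 0.0), 180.0)
[244 249   5   1   5] [246. 249.] ((246.0, 249.0), (4.0, 0.0), 180.0)
[246 253   7  23  88] [248.82954545 264.15909091] ((248.86924743652344, 264.0461730957031), (3.7210419178009033, 22.450286865234375), 7.125016689300537)
```

View pics/crop.png

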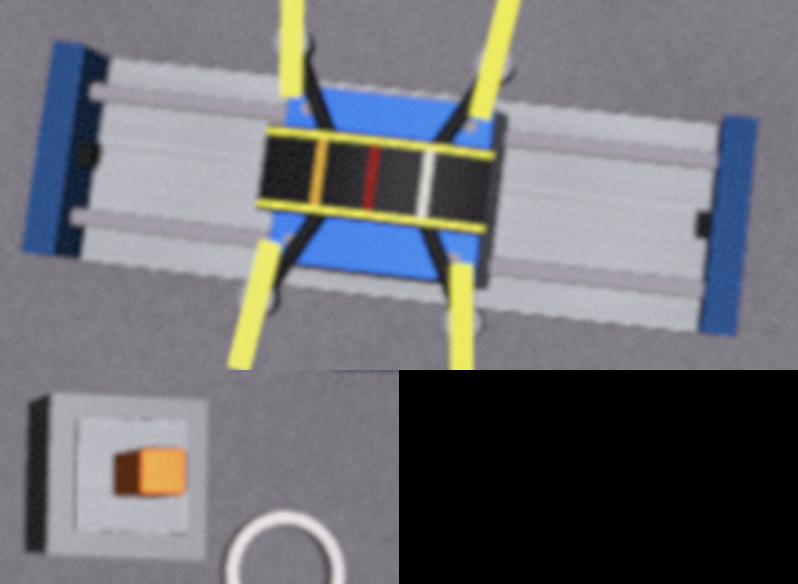

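The crop shows the jig turned a few degrees: red line (371,178), white (426,182), yellow (319,173). The stand's top runs from (45,395) to (208,560) and the handle's top face from (139,447) to (186,495).

Run:
```python
from h import *
f=pickle.load(open("pics/top0.pkl","rb"));g=pickle.load(open("pics/scene0.pkl","rb"))
A=lambda p:np.array(p)/2.85+[100,200]-0.3
B=lambda p:(np.array(p)-[0,370])/2.85+[420,255]-0.3
np.set_printoptions(precision=1,suppress=True)
def quad(n,p,z):
    q=at(f,p,z);c=q.mean(0);e=[q[1]-q[0],q[2]-q[3],q[3]-q[0],q[2]-q[1]]
    print(n,c,[np.linalg.norm(x) for x in e],[np.degrees(np.arctan2(x[1],x[0])) for x in e])
quad("stand",B([(48,395),(208,400),(205,560),(45,550)]),75)
quad("collar",B([(80,418),(188,418),(187,533),(78,530)]),83)
quad("handle",B([(140,447),(186,447),(186,495),(138,495)]),153)
quad("jigplate r edge",A([(108,60),(722,122),(700,332),(80,260)]),16)
zs=134-250*(1-np.cos(35/250)); ze=134-250*(1-np.cos(np.arcsin(75/250)))
quad("strip",A([(267,130),(495,156),(485,230),(257,203)]),ze)
r=at(f,[(229.75,261.95)],134);w=at(f,[(248.85,264.1)],zs);y=at(f,A([(319,173)]),zs)
print(r,w,y,np.degrees(np.arctan2(*( y-w)[0,:2][::-1])))
h=at(f,B([(163,471)]),153)
gp=proj(g,np.r_[r,w,y,h]);print(gp)
im=g["img"]
a=cv2.resize(im[180:340,270:410+140],None,fx=2.8,fy=2.8,interpolation=cv2.INTER_CUBIC)
b=cv2.resize(im[185:260,165:305],None,fx=2,fy=2,interpolation=cv2.INTER_CUBIC)
o=np.zeros((a.shape[0]+150,a.shape[1],3),np.uint8);o[:len(a)]=a;o[len(a):,:280]=b
for q in gp[:3]: cv2.circle(o,tuple(int(v) for v in (q-[270,180])*2.8+1),3,(255,0,255),1)
q=gp[3];cv2.circle(o,tuple(int(v) for v in (q-[165,185])*2+[1,1+len(a)]),3,(255,0,255),1)
cv2.imwrite("pics/crop2.png",o)
```

```text
stand [ 519.3 -368.9   75. ] [np.float64(112.69785886790177), np.float64(111.6517633912236), np.float64(105.55939150057065), np.float64(109.9307094687735)] [np.float64(-91.69557260430605), np.float64(-93.93134692020469), np.float64(177.7797469038288), np.float64(177.2110281000144)]
collar [ 520. -371.   83.] [np.float64(75.444132559033), np.float64(75.55100755625192), np.float64(75.76633109179384), np.float64(78.27630698396274)] [np.float64(-90.0107835642235), np.float64(-91.91789943969404), np.float64(177.74321571100808), np.float64(177.86290113402757)]
handle [ 519.6 -369.4  153. ] [np.float64(29.989641271691013), np.float64(31.18779563216395), np.float64(30.36181855291582), np.float64(30.39835017403101)] [np.float64(-90.13067908890457), np.float64(-90.29917301709594), np.float64(176.1009018186364), np.float64(178.3660365421777)]
jigplate r edge [570.6  77.5  16. ] [np.float64(453.6525111336211), np.float64(452.27130192729794), np.float64(148.0672581494186), np.float64(151.67403369471373)] [np.float64(-95.60018736897946), np.float64(-96.05624396929176), np.float64(174.38069840326025), np.float64(173.85397242806724)]
strip [570.5  77.1 122.5] [np.float64(150.85955991133773), np.float64(150.14383655687683), np.float64(48.18823205823804), np.float64(48.42524215004429)] [np.float64(-96.226842125334), np.float64(-96.31594896634981), np.float64(173.91679437904526), np.float64(173.0690290823795)]
[[570.9  78.3 134. ]] [[567.3  43.4 131.6]] [[573.8 112.3 131.6]] 84.67693817202793
[[412.7 253.8]
 [394.4 250.6]
 [430.8 259. ]
 [207.6 196.7]]
```

View pics/crop2.png

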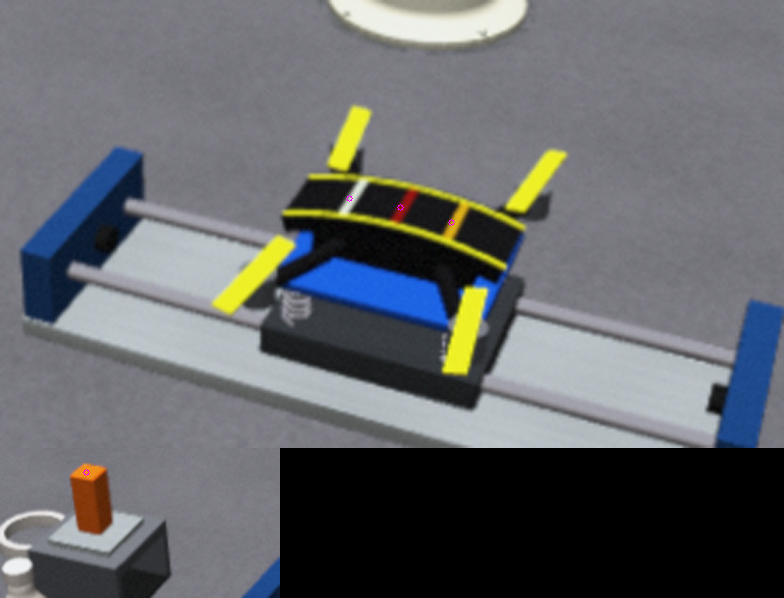

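The projected marks land within about 2 mm of the real ones in the scene view: red (400,208), white (349,198), yellow (452,222), handle top (86,472). The two cameras agree on the jig at (570.7, 77.5) with yaw about −6°, and on the roller at (519.6, −369.8) with yaw about −1.7°. I'll move above the handle.

Call:
{"method": "move_arm", "body": {"moves": [[[-0.2,0.07,0],[0,0,0.04],-1],[[-0.84,0.291,0],[0,0,0.0833],-1],[[-0.84,0.291,0],[0,0,0.0833],-1],[[-0.84,0.291,0],[0,0,0.0833],-1],[[-0.84,0.291,0],[0,0,0.0833],-1],[[-0.84,0.291,0],[0,0,0.0833],-1],[[-0.84,0.291,0],[0,0,0.0833],-1],[[-0.84,0.291,0],[0,0,0.0833],-1],[[-0.84,0.291,0],[0,0,0.0833],-1],[[-0.84,0.291,0],[0,0,0.0833],-1],[[-0.84,0.291,0],[0,0,0.0833],-1],[[-0.84,0.291,0],[0,0,0.0833],-1]]}}

```text
t: 1.3
tcp_pos: [518.5, -369.9, 222.2]
eef_rot: [-0.046, -3.14, -0.001]
wrist_force: [-0.5, 0.8, -0.4]
opening: 86.9
grip_force: 0.0
```

Call:
{"method": "move_arm", "body": {"moves": [[[-0.002,0,0.06],[0,0,0],-1],[[-0.002,0,0.12],[0,0,0],-1],[[-0.002,0,0.17],[0,0,0],-1],[[-0.002,0,0.21],[0,0,0],-1],[[-0.002,0,0.238],[0,0,0],-1],[[-0.002,0,0.238],[0,0,0],-1],[[-0.002,0,0.238],[0,0,0],1],[[-0.002,0,0.238],[0,0,0],1],[[-0.002,0,0.238],[0,0,0],1],[[-0.002,0,0.238],[0,0,0],1],[[-0.002,0,0.238],[0,0,0],1],[[-0.002,0,0.238],[0,0,0],1]], "force": 50}}

```text
t: 2.5
tcp_pos: [520.4, -369.7, 103.8]
eef_rot: [0.045, 3.141, -0.0]
wrist_force: [0.6, 0.1, -0.7]
opening: 47.3
grip_force: 0.0
```

Call:
{"method": "move_arm", "body": {"moves": [[[0,0,0],[0,0,0],1],[[0,0,0],[0,0,0],1],[[0,0,0],[0,0,0],1],[[0,0,0],[0,0,0],1],[[0,0,0],[0,0,0],1],[[0,0,-0.01],[0,0,0],1],[[0,0,-0.04],[0,0,0],1],[[0,0,-0.1],[0,0,0],1],[[0,0,-0.16],[0,0,0],1],[[0,0,-0.22],[0,0,0],1],[[0,0,-0.28],[0,0,0],1],[[0,0,-0.3],[0,0,0],1]], "force": 50}}

```text
t: 3.7
tcp_pos: [521.4, -370.6, 257.3]
eef_rot: [0.045, 3.136, -0.005]
wrist_force: [-0.6, -0.3, -2.8]
opening: 29.9
grip_force: 50.0
```

Run:
```python
from bench import arm
from h import *
f=arm.grab_frame("scene");pickle.dump(f,open("pics/s1.pkl","wb"))
print({k:v for k,v in arm.sense().items() if k in("t","tcp_pos","eef_rot","wrist_force","opening","grip_force")})
c=f["img"][90:290,130:330];cv2.imwrite("pics/s1.png",cv2.resize(c,None,fx=3,fy=3,interpolation=cv2.INTER_CUBIC))
```

```text
{'t': 3.75, 'tcp_pos': array([ 521.38611547, -370.52354075,  257.20109928]), 'eef_rot': array([ 0.04521408,  3.1356932 , -0.00471187]), 'wrist_force': array([-0.01502915, -0.33163665, -1.25233458]), 'grip_force': 49.999346947297454, 'opening': 29.587332325284642}
```

View pics/s1.png

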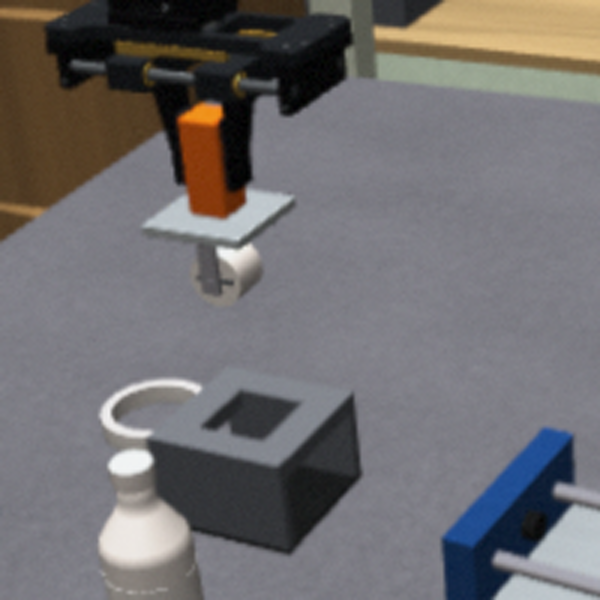

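The roller is held with its axle along x: the wheel disc shows at (225,275) in the crop, the stand's opening is empty at (255,415), and the bottle stands untouched. Next I'll carry it above the red mark.

Call:
{"method": "move_arm", "body": {"moves": [[[-0.004,0.05,0],[0,0,0.002],1],[[-0.01,0.12,0],[0,0,0.004],1],[[-0.017,0.2,0],[0,0,0.006],1],[[-0.023,0.28,0],[0,0,0.009],1],[[-0.03,0.36,0],[0,0,0.012],1],[[-0.037,0.45,0],[0,0,0.014],1],[[-0.045,0.54,0],[0,0,0.016],1],[[-0.052,0.63,0],[0,0,0.018],1],[[-0.06,0.72,0],[0,0,0.02],1],[[-0.066,0.8,0],[0,0,0.022],1],[[-0.071,0.86,0],[0,0,0.024],1],[[-0.0744,0.897,0],[0,0,0.024],1]], "force": 50}}

```text
t: 4.95
tcp_pos: [569.6, 79.7, 251.3]
eef_rot: [-0.161, -3.134, 0.001]
wrist_force: [0.2, -1.0, -2.7]
opening: 30.0
grip_force: 50.0
```

Run:
```python
from bench import arm
from h import *
p=lambda:print([np.round(v,2) for k,v in arm.sense().items() if k in("t","tcp_pos","eef_rot","wrist_force")])
p()
for i in range(4):
    f=arm.grab_frame("scene");p()
t=arm.grab_frame("top");pickle.dump((f,t),open("pics/s2.pkl","wb"))
o=np.hstack([f["img"][150:350,270:560],t["img"][180:380,90:380]])
cv2.imwrite("pics/s2.png",cv2.resize(o,(800,int(200*800/580)),interpolation=cv2.INTER_CUBIC))
hsv=cv2.cvtColor(f["img"],cv2.COLOR_BGR2HSV)
m=cv2.inRange(hsv,(24,120,60),(36,255,255));m[:190]=0;m[345:]=0
n,l,s,c=cv2.connectedComponentsWithStats(m)
for i in range(1,n):
    if s[i,4]>8:print(s[i],c[i])
```

```text
[np.float64(4.95), array([569.63,  79.67, 251.34]), array([-0.16, -3.13,  0.  ]), array([ 0.21, -1.01, -2.65])]
[np.float64(5.0), array([570.34,  81.16, 251.44]), array([-0.16, -3.14, -0.  ]), array([ 1.52, -0.01, -2.78])]
[np.float64(5.05), array([570.06,  79.38, 251.69]), array([-0.16, -3.13,  0.  ]), array([ 0.42,  0.05, -3.15])]
[np.float64(5.1), array([569.88,  78.06, 252.01]), array([-0.16, -3.13,  0.  ]), array([ 0.5 , -1.12, -1.99])]
[np.float64(5.15), array([569.9 ,  77.23, 252.34]), array([-0.16, -3.13,  0.  ]), array([-0.38, -0.59, -2.33])]
[380 218  92  45 590] [425.12372881 241.73898305]
[371 254  80  22 281] [410.95729537 261.85765125]
[346 264  29  28 266] [360.16541353 278.07142857]
[428 282  16  32 287] [435.51567944 298.34494774]
```

View pics/s2.png

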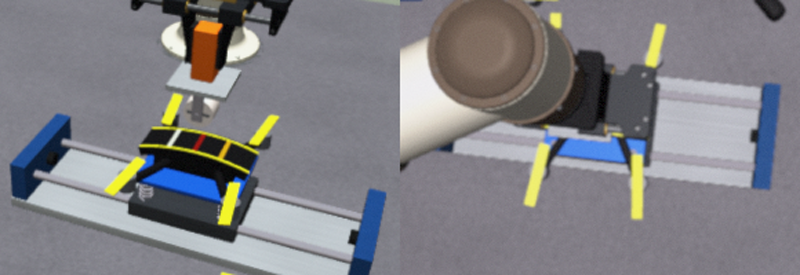

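Wheel sits above the crown: in the left crop the wheel is at (200,105) and the red mark at (200,143). The front propellers at (125,175) and (228,203) are unobstructed, so I'll track the carriage with those. I'll lower to a small gap and write the tracker and planner.

Call:
{"method": "move_arm", "body": {"moves": [[[0,0,0.01],[0,0,0],1],[[0,0,0.025],[0,0,0],1],[[0,0,0.04],[0,0,0],1],[[0,0,0.05],[0,0,0],1],[[0,0,0.05],[0,0,0],1],[[0,0,0.05],[0,0,0],1]], "force": 50}}

```text
t: 5.8
tcp_pos: [570.5, 77.4, 228.5]
eef_rot: [-0.164, -3.137, 0.0]
wrist_force: [-0.3, -0.7, -1.3]
opening: 29.8
grip_force: 50.0
```

```bash
cat > trk.py <<'E'
from h import *
from scipy.optimize import least_squares
YD=np.array([np.cos(np.radians(84.)),np.sin(np.radians(84.)),0])
def props(f):
    hsv=cv2.cvtColor(f["img"],cv2.COLOR_BGR2HSV)
    m=cv2.inRange(hsv,(24,120,60),(36,255,255));m[:240]=0;m[350:]=0
    n,l,s,c=cv2.connectedComponentsWithStats(m)
    # weighted centroids of the two front propellers: compact blobs (area 180-400, height 22-40, width<40)
    k=[c[i] for i in range(1,n) if 180<s[i,4]<420 and s[i,2]<40 and s[i,3]>20]
    return np.array(sorted(k,key=lambda q:q[0]))
R=pickle.load(open("pics/s2.pkl","rb"))[0]
P0=at(R,props(R),122.)
def measure(f):
    q=props(f)
    if len(q)!=2: return None
    r=least_squares(lambda p:(proj(f,P0+p[0]*YD-[0,0,p[1]])-q).ravel(),[0,0])
    return r.x[0],r.x[1],np.abs(r.fun).max()
E
python3 - <<'E'
from trk import *
from bench import arm
print("P0",P0, "in jig:",[( (p-[570.7,77.5,0])@YD) for p in P0])
for i in range(3):
    f=arm.grab_frame("scene");s=arm.sense();print(s["t"],s["tcp_pos"],s["wrist_force"],measure(f))
tc=s["tcp_pos"]
w=np.array([tc[0],tc[1],tc[2]-66.8]);XD=np.array([YD[1],-YD[0],0])
fr=w+15*XD
print(proj(f,[w,fr+[0,0,-20],fr,[570.9,78.3,134],np.array([570.7,77.5,134])+25*XD]))
cv2.imwrite("pics/s3.png",cv2.resize(f["img"][190:290,350:480],None,fx=6,fy=6,interpolation=cv2.INTER_CUBIC))
E
```

```text
P0 [[656.35389675   3.39717147 122.        ]
 [672.43918806 138.3975672  122.        ]] in jig: [np.float64(-64.74361528034513), np.float64(71.19860494025286)]
5.85 [570.67729826  77.57316948 228.75763161] [-0.44765825  0.72812516 -2.79548249] (np.float64(0.007604378588813669), np.float64(-0.09993144838372854), np.float64(0.017686690024220297))
5.9 [570.71567668  77.65232278 228.90546523] [-0.53267204 -0.562465   -2.95945258] (np.float64(0.0028754697135769387), np.float64(-0.004664162239489541), np.float64(0.002156126434556427))
5.95 [570.69645089  77.68114404 228.97041592] [-0.10733808  1.26288619 -2.92748565] (np.float64(0.014534192737373714), np.float64(-0.002759027276640288), np.float64(0.007785691005778972))
[[413.59132167 240.66189225]
 [410.24207316 254.17568919]
 [411.08490536 244.80481515]
 [412.69985356 253.83087762]
 [408.10904525 260.80424075]]
```

View pics/s3.png

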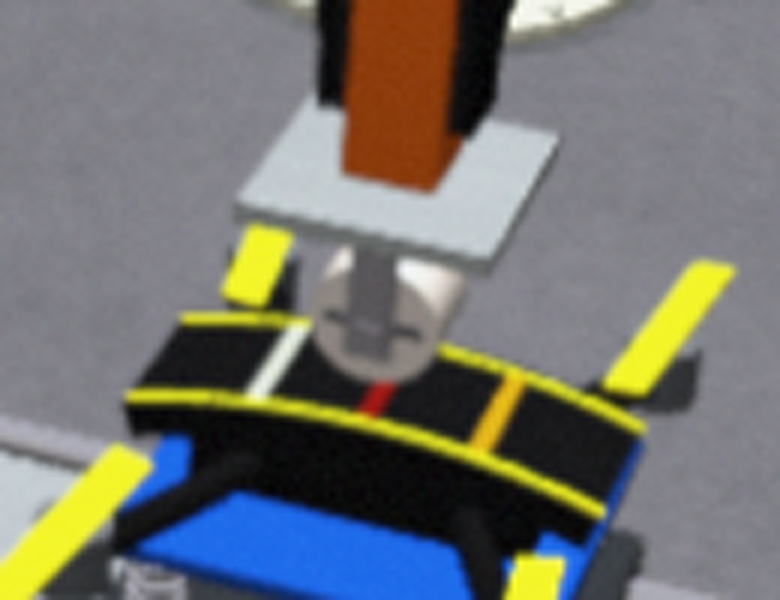

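The tracker is precise to about 0.1 mm. In the crop the wheel disc is at (375,328) and the red line at (380,397), so the wheel is within about 2 mm of the crown line. Now I'll write the estimator and planner, then touch down.

```bash
cat > loop.py <<'E'
import sys,json,os
from trk import *
from bench import arm
K,C,FC,L,LAG=14,1.5,.08,.27,.05
def surf(u): return 134-250+np.sqrt(270**2-np.clip(u,-200,200)**2)
def sim(s,tl,t0,t1,zoff):            # s=[x mm,v mm/s,b mm,m kg]; tl=(t,r,zw)
    x,v,b,m=s;n=max(1,int(round((t1-t0)/.005)));h=(t1-t0)/n
    for i in range(n):
        t=t0+(i+.5)*h-LAG;r=np.interp(t,tl[0],tl[1]);zw=np.interp(t,tl[0],tl[2])
        u=r-x-b;F=.4*max(0,surf(u)+zoff-zw)
        f=-F*u/L-K*x-C*v            # mN
        if abs(v)<1.5 and abs(f)<FC*1e3: v=0;continue
        f-=FC*1e3*np.tanh(v/1.)
        v+=f/m*h;x+=v*h
    return np.array([x,v,b,m])
def step(s,P,tl,t0,t1,zoff):
    A=np.zeros((4,4));f0=sim(s,tl,t0,t1,zoff)
    for j,e in enumerate([.5,2.,.3,.1]):
        d=np.zeros(4);d[j]=e;A[:,j]=(sim(s+d,tl,t0,t1,zoff)-sim(s-d,tl,t0,t1,zoff))/(2*e)
    dt=t1-t0;q=np.diag([1e-3,0,.05,1e-3])*dt;q[1,1]=60*dt;q[0,0]+=5*dt**3
    return f0,A@P@A.T+q
def main(xf,Tf,n,dset,hold=0.,mode=""):
    S=json.load(open("st.json"))
    r,zw,t0=S["r"],S["zw"],S["t"];rows=S["rows"]
    T=[t0-1,t0];Rr=[r,r];Z=[zw,zw]
    for i,(a,c) in enumerate(rows): T.append(t0+.1*(i+1));Rr.append(r+a*500);Z.append(zw-c*500)
    r,zw=Rr[-1],Z[-1];T.append(T[-1]+9);Rr.append(r);Z.append(zw);tl=(T,Rr,Z)
    s,P,zoff=np.array(S["s"]),np.array(S["P"]),S["zoff"]
    tf=arm.sense()["t"]
    if abs(tf-(t0+.1*len(rows)))>.02: print("TIME?",tf,t0,len(rows))
    f=arm.grab_frame("scene");M=measure(f);o=arm.sense();t=o["t"]
    s,P=step(s,P,tl,t0,tf,zoff);xp=s[0]
    if M and M[2]<1.5:
        H=np.array([1,0,0,0.]);k=P@H/(P[0,0]+.05);s=s+k*(M[0]-s[0]);P=P-np.outer(k,H@P)
        s[3]=np.clip(s[3],2.4,3.8)
        u=r-s[0]-s[2];
        if M[1]>5: zoff+=.7*(M[1]-(surf(u)+zoff-zw))
    else: print("NO MEASURE",M);cv2.imwrite("pics/bad.png",f["img"])
    u=r-s[0]-s[2]
    print("t%.2f pred x%.1f meas %s u%.1f F%.2f | v%.1f b%.2f m%.2f zoff%.2f r%.1f"%(t,xp,np.round(M,2) if M else None,u,.4*M[1] if M else 0,s[1],s[2],s[3],zoff,r),
      "wf",np.round(o["wrist_force"],1),"tcp r err",round(float((o["tcp_pos"]-[570.7,77.5,0])@YD-r),1))
    s,P=step(s,P,tl,tf,t,zoff)
    x,v,b,m=s;F=.4*dset
    u=r-x-b;a0=np.clip((-F*u/L-K*x-C*v-FC*1e3*np.tanh(v/5.))/m,-80,80)
    A=np.array([[Tf**3,Tf**4,Tf**5],[3*Tf**2,4*Tf**3,5*Tf**4],[6*Tf,12*Tf**2,20*Tf**3]])
    c=np.linalg.solve(A,[xf-x-v*Tf-a0*Tf**2/2,-v-a0*Tf,-a0])
    p=np.polynomial.Polynomial([x,v,a0/2,*c]);out=[];zs=-(zw-(surf(u)+zoff-dset))
    for i in range(1,n+1):
        q=i*.1+LAG
        X,V,Ac=(p(q),p.deriv()(q),p.deriv(2)(q)) if q<Tf else (xf,0,0)
        U=-L/F*(m*Ac+C*V+K*X+FC*1e3*np.tanh(V/5.))
        w=max(0,1-i/3)                # blend height corrections
        zt=surf(U)+zoff-dset-w*zs*-1*-1
        out.append((round((X+U+b-r)/500,4),round(-(zt-zw)/500,4)))
    T2=[t-1,t]+[t+.1*(i+1) for i in range(n)]
    tl2=(T2,[r,r]+[r+a*500 for a,_ in out],[zw,zw]+[zw-c_*500 for _,c_ in out])
    e=sim(s,tl2,t,t+.1*n,zoff);print("end pred x%.1f v%.1f u%.1f"%(e[0],e[1],tl2[1][-1]-e[0]-b), "P",np.round(np.sqrt(np.diag(P)),1))
    print("["+", ".join("[[0, %g, %g], [0, 0, 0], 1]"%(a,c_) for a,c_ in out)+"]")
    json.dump(dict(r=r,zw=zw,t=t,rows=out,s=s.tolist(),P=P.tolist(),zoff=zoff),open("st.json","w"))
    open("log.txt","a").write("%s %s\n"%(t,M))
if __name__=="__main__": main(float(sys.argv[1]),float(sys.argv[2]),int(sys.argv[3]),float(sys.argv[4]))
E
python3 - <<'E'
import json
from bench import arm
t=arm.sense()["t"];print(t)
dz=[.006,.012,.017,.021,.0245,.028,.0315,.035,.0385,.042,.045,.0475]
dy=.002
json.dump(dict(r=0,zw=162.0,t=t,rows=[(dy,z) for z in dz],s=[0,0,1.,3.],P=[[.05,0,0,0],[0,.1,0,0],[0,0,4,0],[0,0,0,.12]],zoff=0.),open("st.json","w"))
# quick offline check of plant+planner numbers
from loop import sim
tl=([t-1,t]+[t+.1*(i+1) for i in range(12)]+[t+9],[0,0]+[1]*13,[162,162]+[162-500*z for z in dz]+[162-500*dz[-1]])
for b in(-2,0,2,4):print(b,sim([0,0,b,3.],tl,t,t+1.3,0))
E
```

```text
5.95
-2 [ 0.  0. -2.  3.]
0 [0. 0. 0. 3.]
2 [0. 0. 2. 3.]
4 [0. 0. 4. 3.]
```

Call:
{"method": "move_arm", "body": {"moves": [[[0,0.002,0.006],[0,0,0],1],[[0,0.002,0.012],[0,0,0],1],[[0,0.002,0.017],[0,0,0],1],[[0,0.002,0.021],[0,0,0],1],[[0,0.002,0.0245],[0,0,0],1],[[0,0.002,0.028],[0,0,0],1],[[0,0.002,0.0315],[0,0,0],1],[[0,0.002,0.035],[0,0,0],1],[[0,0.002,0.0385],[0,0,0],1],[[0,0.002,0.042],[0,0,0],1],[[0,0.002,0.045],[0,0,0],1],[[0,0.002,0.0475],[0,0,0],1]], "force": 50}}

```text
t: 7.15
tcp_pos: [570.6, 78.5, 205.1]
eef_rot: [0.164, 3.137, -0.0]
wrist_force: [-1.5, 0.6, 4.1]
opening: 29.9
grip_force: 50.0
```

```bash
python3 loop.py 0 1 5 16.5
```

```text
NO MEASURE None
t7.20 pred x0.0 meas None u0.0 F0.00 | v0.0 b1.00 m3.00 zoff0.00 r1.0 wf [-2.7  0.1  3.4] tcp r err 0.0
end pred x0.0 v0.0 u0.0 P [3.  1.7 2.  0.3]
[[[0, 0, 0.0005], [0, 0, 0], 1], [[0, 0, 0.001], [0, 0, 0], 1], [[0, 0, 0.0015], [0, 0, 0], 1], [[0, 0, 0.0015], [0, 0, 0], 1], [[0, 0, 0.0015], [0, 0, 0], 1]]
```

Run:
```python
from trk import *
im=cv2.imread("pics/bad.png")
hsv=cv2.cvtColor(im,cv2.COLOR_BGR2HSV)
m=cv2.inRange(hsv,(24,120,60),(36,255,255));m[:240]=0;m[350:]=0
n,l,s,c=cv2.connectedComponentsWithStats(m)
for i in range(1,n):
    if s[i,4]>8:print(s[i],c[i])
```

```text
[380 240  21  12 118] [390.73728814 246.09322034]
[449 240  22  23 190] [459.54210526 251.53684211]
[424 255  32  14 100] [439.92 261.15]
[371 261  79  23 277] [411.98194946 269.19494585]
[346 271  29  28 263] [359.72243346 285.29277567]
[426 289  17  33 301] [434.46511628 305.87375415]
[430 348   8   2  11] [433.09090909 348.72727273]
```

```bash
python3 - <<'E'
s=open("trk.py").read()
i=s.index("def measure")
s=s[:i]+'''def measure(f,xg=0.,dg=16.):
    hsv=cv2.cvtColor(f["img"],cv2.COLOR_BGR2HSV)
    n,l,st,c=cv2.connectedComponentsWithStats(cv2.inRange(hsv,(24,120,60),(36,255,255)))
    c=c[1:][(st[1:,4]>150)&(st[1:,4]<500)];g=proj(f,P0+xg*YD-[0,0,dg])
    q=np.array([c[np.argmin(np.hypot(*(c-p).T))] for p in g])
    if np.hypot(*(q-g).T).max()>25: return None
    r=least_squares(lambda p:(proj(f,P0+p[0]*YD-[0,0,p[1]])-q).ravel(),[xg,dg])
    return r.x[0],r.x[1],np.abs(r.fun).max()
'''
open("trk.py","w").write(s)
s=open("loop.py").read()
s=s.replace('M=measure(f);o=arm.sense();t=o["t"]\n    s,P=step(s,P,tl,t0,tf,zoff);xp=s[0]','o=arm.sense();t=o["t"]\n    s,P=step(s,P,tl,t0,tf,zoff);xp=s[0];M=measure(f,xp)')
open("loop.py","w").write(s)
import trk,cv2
f=dict(trk.R);f["img"]=cv2.imread("pics/bad.png");print(trk.measure(f))
import json;S=json.load(open("st.json"));S["rows"]=[];json.dump(S,open("st.json","w"))
E
python3 loop.py 0 1 5 16.5
```

```text
(np.float64(-0.22501922815223238), np.float64(15.99510033893256), np.float64(0.08529902656692911))
t7.25 pred x0.0 meas [-0.06 15.91  0.19] u0.1 F6.36 | v0.0 b1.00 m3.00 zoff0.11 r1.0 wf [-1.8 -0.1  3.3] tcp r err 0.0
end pred x-0.1 v0.0 u-0.0 P [0.2 1.7 2.  0.3]
[[[0, -0.0002, 0.0004], [0, 0, 0], 1], [[0, -0.0002, 0.0009], [0, 0, 0], 1], [[0, -0.0002, 0.0013], [0, 0, 0], 1], [[0, -0.0002, 0.0013], [0, 0, 0], 1], [[0, -0.0002, 0.0013], [0, 0, 0], 1]]
```

Call:
{"method": "move_arm", "body": {"moves": [[[0,-0.0002,0.0004],[0,0,0],1],[[0,-0.0002,0.0009],[0,0,0],1],[[0,-0.0002,0.0013],[0,0,0],1],[[0,-0.0002,0.0013],[0,0,0],1],[[0,-0.0002,0.0013],[0,0,0],1]]}}

```text
t: 7.75
tcp_pos: [570.6, 78.5, 204.2]
eef_rot: [0.164, 3.137, 0.0]
wrist_force: [-2.4, 1.7, 4.0]
opening: 29.8
grip_force: 50.0
```

```bash
python3 loop.py 61 3 7 16.5
```

```text
t7.80 pred x-0.1 meas [-0.33 16.84  0.16] u0.2 F6.74 | v0.0 b1.00 m3.00 zoff0.34 r0.9 wf [-1.7  0.6  4.3] tcp r err 0.1
end pred x3.5 v16.1 u-10.3 P [0.2 1.7 2.  0.3]
[[[0, -0.0062, -0.0001], [0, 0, 0], 1], [[0, -0.0106, -0.0002], [0, 0, 0], 1], [[0, -0.0137, -0.0003], [0, 0, 0], 1], [[0, -0.0152, -0.0002], [0, 0, 0], 1], [[0, -0.0154, -0.0001], [0, 0, 0], 1], [[0, -0.0147, 0], [0, 0, 0], 1], [[0, -0.0133, 0.0001], [0, 0, 0], 1]]
```

Call:
{"method": "move_arm", "body": {"moves": [[[0,-0.0062,-0.0001],[0,0,0],1],[[0,-0.0106,-0.0002],[0,0,0],1],[[0,-0.0137,-0.0003],[0,0,0],1],[[0,-0.0152,-0.0002],[0,0,0],1],[[0,-0.0154,-0.0001],[0,0,0],1],[[0,-0.0147,0],[0,0,0],1],[[0,-0.0133,0.0001],[0,0,0],1]]}}

```text
t: 8.5
tcp_pos: [569.9, 71.9, 204.1]
eef_rot: [0.164, 3.137, -0.0]
wrist_force: [-2.0, 0.4, 3.6]
opening: 29.9
grip_force: 50.0
```

```bash
python3 loop.py 61 2.25 6 16.5
```

```text
t8.55 pred x3.5 meas [ 1.26 16.4   0.25] u-6.6 F6.56 | v9.6 b-0.38 m3.04 zoff0.13 r-5.7 wf [-1.9 -0.2  4.1] tcp r err 0.2
end pred x14.5 v34.0 u-17.5 P [0.5 8.1 1.  0.3]
[[[0, -0.0038, 0.0003], [0, 0, 0], 1], [[0, -0.0045, 0.0005], [0, 0, 0], 1], [[0, -0.004, 0.0007], [0, 0, 0], 1], [[0, -0.0022, 0.0009], [0, 0, 0], 1], [[0, 0.0008, 0.0011], [0, 0, 0], 1], [[0, 0.0048, 0.0013], [0, 0, 0], 1]]
```

Call:
{"method": "move_arm", "body": {"moves": [[[0,-0.0038,0.0003],[0,0,0],1],[[0,-0.0045,0.0005],[0,0,0],1],[[0,-0.004,0.0007],[0,0,0],1],[[0,-0.0022,0.0009],[0,0,0],1],[[0,0.0008,0.0011],[0,0,0],1],[[0,0.0048,0.0013],[0,0,0],1]]}}

```text
t: 9.15
tcp_pos: [570.2, 74.3, 203.5]
eef_rot: [0.164, 3.137, -0.0]
wrist_force: [-1.8, -0.8, 4.3]
opening: 29.7
grip_force: 50.0
```

```bash
python3 loop.py 61 1.9 6 16.5
```

```text
t9.20 pred x14.5 meas [ 9.75 17.37  0.23] u-12.3 F6.95 | v24.1 b-0.85 m3.07 zoff0.42 r-3.3 wf [-2.3  0.7  4. ] tcp r err 0.5
end pred x31.2 v40.4 u-23.6 P [0.4 6.8 0.8 0.3]
[[[0, 0.0007, -0], [0, 0, 0], 1], [[0, 0.0027, -0.0002], [0, 0, 0], 1], [[0, 0.0058, -0.0004], [0, 0, 0], 1], [[0, 0.0098, -0.0001], [0, 0, 0], 1], [[0, 0.0147, 0.0001], [0, 0, 0], 1], [[0, 0.0202, 0.0003], [0, 0, 0], 1]]
```

Call:
{"method": "move_arm", "body": {"moves": [[[0,0.0007,0],[0,0,0],1],[[0,0.0027,-0.0002],[0,0,0],1],[[0,0.0058,-0.0004],[0,0,0],1],[[0,0.0098,-0.0001],[0,0,0],1],[[0,0.0147,0.0001],[0,0,0],1],[[0,0.0202,0.0003],[0,0,0],1]]}}

```text
t: 9.8
tcp_pos: [571.3, 84.5, 203.4]
eef_rot: [0.164, 3.137, 0.0]
wrist_force: [-1.5, 0.7, 4.4]
opening: 29.8
grip_force: 50.0
```

```bash
python3 loop.py 61 1.6 6 16.5
```

```text
t9.85 pred x31.2 meas [24.34 17.32  0.19] u-16.3 F6.93 | v27.6 b-1.25 m3.12 zoff0.52 r6.8 wf [-1.4 -0.2  3.4] tcp r err 0.6
end pred x43.5 v32.9 u-29.0 P [0.4 6.6 0.8 0.3]
[[[0, -0.0026, 0.0003], [0, 0, 0], 1], [[0, -0.0021, 0.0003], [0, 0, 0], 1], [[0, -0.0001, 0.0003], [0, 0, 0], 1], [[0, 0.0033, 0.0005], [0, 0, 0], 1], [[0, 0.0078, 0.0007], [0, 0, 0], 1], [[0, 0.0131, 0.0009], [0, 0, 0], 1]]
```

Call:
{"method": "move_arm", "body": {"moves": [[[0,-0.0026,0.0003],[0,0,0],1],[[0,-0.0021,0.0003],[0,0,0],1],[[0,-0.0001,0.0003],[0,0,0],1],[[0,0.0033,0.0005],[0,0,0],1],[[0,0.0078,0.0007],[0,0,0],1],[[0,0.0131,0.0009],[0,0,0],1]]}}

```text
t: 10.45
tcp_pos: [572.0, 90.9, 202.9]
eef_rot: [0.164, 3.137, -0.0]
wrist_force: [-1.1, -0.4, 3.8]
opening: 29.5
grip_force: 50.0
```

```bash
python3 loop.py 61 1.3 6 16.5; cp st.json st_a.json; cat log.txt
```

```text
t10.50 pred x43.5 meas [39.61 16.85  0.21] u-24.8 F6.74 | v26.0 b-1.50 m3.10 zoff0.36 r13.3 wf [-0.4 -0.1  3.9] tcp r err 0.6
end pred x54.9 v20.1 u-32.4 P [0.4 6.6 0.7 0.3]
[[[0, 0.0004, 0.0005], [0, 0, 0], 1], [[0, 0.0021, 0.0007], [0, 0, 0], 1], [[0, 0.0048, 0.0007], [0, 0, 0], 1], [[0, 0.0081, 0.0009], [0, 0, 0], 1], [[0, 0.0118, 0.0009], [0, 0, 0], 1], [[0, 0.0155, 0.001], [0, 0, 0], 1]]
7.2 None
7.25 (np.float64(-0.060273917636665855), np.float64(15.90668671392668), np.float64(0.18701437840024937))
7.8 (np.float64(-0.3252955261919038), np.float64(16.841738911405596), np.float64(0.15739275046200873))
8.55 (np.float64(1.2563339500619857), np.float64(16.403417692374607), np.float64(0.24651068011019106))
9.2 (np.float64(9.745999740608172), np.float64(17.36565278321941), np.float64(0.22704068874918448))
9.85 (np.float64(24.338382774494907), np.float64(17.318966504752794), np.float64(0.19485937294797395))
10.5 (np.float64(39.607199492545966), np.float64(16.84737357636037), np.float64(0.2125672723323646))
```

Call:
{"method": "move_arm", "body": {"moves": [[[0,0.0004,0.0005],[0,0,0],1],[[0,0.0021,0.0007],[0,0,0],1],[[0,0.0048,0.0007],[0,0,0],1],[[0,0.0081,0.0009],[0,0,0],1],[[0,0.0118,0.0009],[0,0,0],1],[[0,0.0155,0.001],[0,0,0],1]]}}

```text
t: 11.1
tcp_pos: [572.8, 98.7, 202.4]
eef_rot: [0.164, 3.137, 0.0]
wrist_force: [-0.1, -0.8, 4.0]
opening: 29.9
grip_force: 50.0
```

```bash
python3 loop.py 61 1.1 6 16.5; cp st.json st_b.json
python3 - <<'E'
# fit m, b, lag, friction on the history
import numpy as np,loop
from scipy.optimize import least_squares
H=[(7.25,[(-.0002,.0004),(-.0002,.0009)]+[(-.0002,.0013)]*3),
(7.8,[(-.0062,0),(-.0106,0),(-.0137,0),(-.0152,0),(-.0154,0),(-.0147,0),(-.0133,0)]),
(8.55,[(-.0038,0),(-.0045,0),(-.004,0),(-.0022,0),(.0008,0),(.0048,0)]),
(9.2,[(.0007,0),(.0027,0),(.0058,0),(.0098,0),(.0147,0),(.0202,0)]),
(9.85,[(-.0026,0),(-.0021,0),(-.0001,0),(.0033,0),(.0078,0),(.0131,0)]),
(10.5,[(.0004,0),(.0021,0),(.0048,0),(.0081,0),(.0118,0),(.0155,0)])]
T=[0];R=[1.];r=1.
for t,rows in H:
    T.append(t);R.append(r)
    for i,(a,_) in enumerate(rows):T.append(t+.1*(i+1));R.append(r+500*a)
    r=R[-1]
T.append(99);R.append(r)
L=[l.split("(") for l in open("log.txt")][1:]
tm=np.array([float(l[0])-.05 for l in L]);x=np.array([float(l[2].split(")")[0]) for l in L]);d=np.array([float(l[3].split(")")[0]) for l in L])
def run(p,full=False):
    b,m,fc,g=p;X=x[1];v=0;o=[];h=.005
    for t in np.arange(tm[1],tm[-1]+h/2,h):
        for k in range(len(tm)):
            if abs(t-tm[k])<h/2:o.append(X)
        u=np.interp(t-.05,T,R)-X-b;F=.4*np.interp(t,tm,d)*g
        f=-F*u/.27-14*X-1.5*v
        if abs(v)<1.5 and abs(f)<fc*1e3:v=0;continue
        f-=fc*1e3*np.tanh(v);v+=f/m*h;X+=v*h
    return np.array(o)-x[1:1+len(o)]
for m in(2.5,3,3.5):
  for fc in(.08,):
    s=least_squares(lambda q:run([q[0],m,fc,1]),[-1],diff_step=.05);print(m,fc,s.x,s.fun)
E
```

```text
t11.15 pred x54.9 meas [52.57 16.7   0.26] u-29.9 F6.68 | v16.2 b-1.65 m3.07 zoff0.22 r21.1 wf [-0.8 -0.5  4.2] tcp r err 0.5
end pred x59.3 v6.3 u-35.0 P [0.4 6.6 0.7 0.3]
[[[0, -0.0024, 0.0006], [0, 0, 0], 1], [[0, -0.0026, 0.0008], [0, 0, 0], 1], [[0, -0.0019, 0.0009], [0, 0, 0], 1], [[0, -0.0006, 0.0009], [0, 0, 0], 1], [[0, 0.0012, 0.0009], [0, 0, 0], 1], [[0, 0.0032, 0.0009], [0, 0, 0], 1]]
2.5 0.08 [-2.1334569] [ 0.         -0.59523984 -1.99471874 -1.03712106 -0.2078289   0.28073417]
3 0.08 [-1.86640586] [ 0.         -0.54708957 -1.98447827 -1.45562485 -0.67912512  0.44900486]
3.5 0.08 [-1.61407955] [ 0.         -0.49194604 -1.96302101 -1.78494944 -1.0432316   0.62971903]
```

Call:
{"method": "move_arm", "body": {"moves": [[[0,-0.0024,0.0006],[0,0,0],1],[[0,-0.0026,0.0008],[0,0,0],1],[[0,-0.0019,0.0009],[0,0,0],1],[[0,-0.0006,0.0009],[0,0,0],1],[[0,0.0012,0.0009],[0,0,0],1],[[0,0.0032,0.0009],[0,0,0],1]]}}

```text
t: 11.75
tcp_pos: [573.0, 100.1, 202.0]
eef_rot: [0.164, 3.137, 0.0]
wrist_force: [1.4, -0.1, 5.3]
opening: 29.9
grip_force: 50.0
```

```bash
python3 loop.py 61 1.1 8 16.5
```

```text
t11.80 pred x59.3 meas [58.65 16.66  0.19] u-34.3 F6.66 | v5.3 b-1.69 m3.05 zoff0.20 r22.7 wf [ 0.5 -0.3  4.3] tcp r err 0.3
end pred x59.4 v0.0 u-33.3 P [0.4 6.5 0.7 0.3]
[[[0, -0.0005, 0.0001], [0, 0, 0], 1], [[0, -0.0006, 0.0001], [0, 0, 0], 1], [[0, -0.0005, 0.0001], [0, 0, 0], 1], [[0, -0.0001, 0.0001], [0, 0, 0], 1], [[0, 0.0006, 0.0001], [0, 0, 0], 1], [[0, 0.0015, -0], [0, 0, 0], 1], [[0, 0.0025, -0.0001], [0, 0, 0], 1], [[0, 0.0034, -0.0002], [0, 0, 0], 1]]
```

Call:
{"method": "move_arm", "body": {"moves": [[[0,-0.0005,0.0001],[0,0,0],1],[[0,-0.0006,0.0001],[0,0,0],1],[[0,-0.0005,0.0001],[0,0,0],1],[[0,-0.0001,0.0001],[0,0,0],1],[[0,0.0006,0.0001],[0,0,0],1],[[0,0.0015,0],[0,0,0],1],[[0,0.0025,-0.0001],[0,0,0],1],[[0,0.0034,-0.0002],[0,0,0],1]]}}

```text
t: 12.6
tcp_pos: [573.1, 101.9, 202.1]
eef_rot: [0.164, 3.137, 0.0]
wrist_force: [1.7, -1.0, 3.5]
opening: 29.4
grip_force: 50.0
```

```bash
python3 loop.py 61 1.1 7 16.8
```

```text
t12.65 pred x59.4 meas [61.64 16.52  0.23] u-35.7 F6.61 | v0.0 b-1.56 m3.10 zoff0.30 r24.4 wf [ 0.7 -0.1  3.6] tcp r err 0.2
end pred x61.6 v0.0 u-34.4 P [0.3 1.7 0.7 0.3]
[[[0, 0.0021, -0], [0, 0, 0], 1], [[0, 0.0034, 0], [0, 0, 0], 1], [[0, 0.0042, 0.0001], [0, 0, 0], 1], [[0, 0.0046, 0], [0, 0, 0], 1], [[0, 0.0043, 0], [0, 0, 0], 1], [[0, 0.0037, 0.0001], [0, 0, 0], 1], [[0, 0.0027, 0.0002], [0, 0, 0], 1]]
```

Call:
{"method": "move_arm", "body": {"moves": [[[0,0.0021,0],[0,0,0],1],[[0,0.0034,0],[0,0,0],1],[[0,0.0042,0.0001],[0,0,0],1],[[0,0.0046,0],[0,0,0],1],[[0,0.0043,0],[0,0,0],1],[[0,0.0037,0.0001],[0,0,0],1],[[0,0.0027,0.0002],[0,0,0],1]]}}

```text
t: 13.35
tcp_pos: [573.2, 103.1, 201.9]
eef_rot: [0.164, 3.137, 0.0]
wrist_force: [2.4, -1.2, 4.1]
opening: 29.7
grip_force: 50.0
```

```bash
python3 loop.py 61 1.1 6 16.8
```

```text
t13.40 pred x61.6 meas [62.47 16.16  0.17] u-35.2 F6.46 | v0.0 b-1.56 m3.10 zoff-0.04 r25.7 wf [ 0.2 -0.8  3.4] tcp r err -0.1
end pred x62.4 v0.0 u-34.4 P [0.3 1.7 0.7 0.3]
[[[0, 0.0023, 0], [0, 0, 0], 1], [[0, 0.0034, 0.0002], [0, 0, 0], 1], [[0, 0.0038, 0.0004], [0, 0, 0], 1], [[0, 0.0036, 0.0004], [0, 0, 0], 1], [[0, 0.0028, 0.0005], [0, 0, 0], 1], [[0, 0.0016, 0.0005], [0, 0, 0], 1]]
```

Call:
{"method": "move_arm", "body": {"moves": [[[0,0.0023,0],[0,0,0],1],[[0,0.0034,0.0002],[0,0,0],1],[[0,0.0038,0.0004],[0,0,0],1],[[0,0.0036,0.0004],[0,0,0],1],[[0,0.0028,0.0005],[0,0,0],1],[[0,0.0016,0.0005],[0,0,0],1]]}}

```text
t: 14.0
tcp_pos: [573.3, 104.0, 201.7]
eef_rot: [0.164, 3.137, 0.0]
wrist_force: [1.3, -1.2, 3.9]
opening: 29.6
grip_force: 50.0
```

```bash
python3 loop.py -61 4.5 7 16.8
```

```text
t14.05 pred x62.4 meas [62.71 16.93  0.1 ] u-34.6 F6.77 | v0.0 b-1.56 m3.10 zoff0.17 r26.5 wf [ 2.  -1.   3.4] tcp r err -0.0
end pred x59.9 v-12.2 u-26.3 P [0.3 1.7 0.7 0.3]
[[[0, 0.0044, -0.0006], [0, 0, 0], 1], [[0, 0.0075, -0.001], [0, 0, 0], 1], [[0, 0.0099, -0.0014], [0, 0, 0], 1], [[0, 0.0113, -0.0017], [0, 0, 0], 1], [[0, 0.0118, -0.002], [0, 0, 0], 1], [[0, 0.0117, -0.0022], [0, 0, 0], 1], [[0, 0.0111, -0.0024], [0, 0, 0], 1]]
```

Call:
{"method": "move_arm", "body": {"moves": [[[0,0.0044,-0.0006],[0,0,0],1],[[0,0.0075,-0.001],[0,0,0],1],[[0,0.0099,-0.0014],[0,0,0],1],[[0,0.0113,-0.0017],[0,0,0],1],[[0,0.0118,-0.002],[0,0,0],1],[[0,0.0117,-0.0022],[0,0,0],1],[[0,0.0111,-0.0024],[0,0,0],1]]}}

```text
t: 14.75
tcp_pos: [573.8, 109.5, 202.9]
eef_rot: [0.164, 3.137, 0.0]
wrist_force: [1.8, -1.2, 3.3]
opening: 29.4
grip_force: 50.0
```

```bash
python3 loop.py -61 3.75 6 16.8
```

```text
t14.80 pred x59.9 meas [63.32 16.43  0.13] u-30.4 F6.57 | v-9.0 b-0.83 m3.29 zoff0.36 r32.1 wf [ 1.6 -0.1  3.6] tcp r err -0.0
end pred x51.9 v-28.3 u-19.6 P [0.4 7.1 0.7 0.3]
[[[0, 0.0019, -0.0003], [0, 0, 0], 1], [[0, 0.0025, -0.0004], [0, 0, 0], 1], [[0, 0.0025, -0.0004], [0, 0, 0], 1], [[0, 0.0019, -0.0007], [0, 0, 0], 1], [[0, 0.0008, -0.001], [0, 0, 0], 1], [[0, -0.001, -0.0013], [0, 0, 0], 1]]
```

```bash
cat > again.sh <<'E'
python3 -c "
import json;S=json.load(open('st.json'));S['rows']=[];json.dump(S,open('st.json','w'))"
python3 loop.py $*
E
cat > two.sh <<'E'
python3 loop.py $* | head -1
bash again.sh $*
E
bash again.sh -61 3.7 6 16.8
```

```text
t14.85 pred x62.8 meas [63.2  16.51  0.18] u-30.4 F6.60 | v-5.3 b-0.67 m3.34 zoff0.48 r32.1 wf [ 2.1 -1.1  3.7] tcp r err -0.0
end pred x53.9 v-26.4 u-20.1 P [0.4 5.2 0.6 0.3]
[[[0, 0.0033, -0.0004], [0, 0, 0], 1], [[0, 0.0045, -0.0005], [0, 0, 0], 1], [[0, 0.005, -0.0006], [0, 0, 0], 1], [[0, 0.0047, -0.0009], [0, 0, 0], 1], [[0, 0.0037, -0.0012], [0, 0, 0], 1], [[0, 0.0021, -0.0015], [0, 0, 0], 1]]
```

Call:
{"method": "move_arm", "body": {"moves": [[[0,0.0033,-0.0004],[0,0,0],1],[[0,0.0045,-0.0005],[0,0,0],1],[[0,0.005,-0.0006],[0,0,0],1],[[0,0.0047,-0.0009],[0,0,0],1],[[0,0.0037,-0.0012],[0,0,0],1],[[0,0.0021,-0.0015],[0,0,0],1]]}}

```text
t: 15.45
tcp_pos: [573.9, 110.5, 203.6]
eef_rot: [0.164, 3.137, 0.0]
wrist_force: [1.7, -1.0, 3.9]
opening: 29.9
grip_force: 50.0
```

```bash
bash two.sh -61 3.1 5 16.8
```

```text
t15.50 pred x53.9 meas [61.54 16.11  0.35] u-28.2 F6.45 | v-12.3 b-0.19 m3.49 zoff0.59 r33.1 wf [ 2.3 -2.3  3.6] tcp r err -0.1
t15.55 pred x60.9 meas [60.99 15.83  0.2 ] u-27.7 F6.33 | v-12.3 b-0.16 m3.50 zoff0.39 r33.1 wf [ 2.1 -0.7  4. ] tcp r err -0.1
end pred x48.4 v-35.9 u-14.8 P [0.4 5.  0.6 0.3]
[[[0, 0.0032, -0.0002], [0, 0, 0], 1], [[0, 0.0041, -0], [0, 0, 0], 1], [[0, 0.004, 0.0002], [0, 0, 0], 1], [[0, 0.0028, -0.0001], [0, 0, 0], 1], [[0, 0.0006, -0.0004], [0, 0, 0], 1]]
```

Call:
{"method": "move_arm", "body": {"moves": [[[0,0.0032,-0.0002],[0,0,0],1],[[0,0.0041,0],[0,0,0],1],[[0,0.004,0.0002],[0,0,0],1],[[0,0.0028,-0.0001],[0,0,0],1],[[0,0.0006,-0.0004],[0,0,0],1]]}}

```text
t: 16.05
tcp_pos: [573.9, 110.8, 203.8]
eef_rot: [-0.164, -3.137, -0.0]
wrist_force: [2.1, -0.4, 3.4]
opening: 29.2
grip_force: 50.0
```

```bash
bash two.sh -61 3.2 5 16.8
```

```text
t16.10 pred x48.4 meas [56.08 16.31  0.09] u-22.9 F6.52 | v-20.0 b0.28 m3.69 zoff0.49 r33.4 wf [ 2.4 -0.8  3.4] tcp r err -0.1
t16.15 pred x55.0 meas [55.57 16.2   0.15] u-22.4 F6.48 | v-16.5 b0.38 m3.74 zoff0.42 r33.4 wf [ 2.2 -1.   3. ] tcp r err -0.1
end pred x40.4 v-38.7 u-11.8 P [0.4 4.8 0.6 0.3]
[[[0, -0.0001, -0.0001], [0, 0, 0], 1], [[0, -0.0012, -0.0001], [0, 0, 0], 1], [[0, -0.003, 0], [0, 0, 0], 1], [[0, -0.0055, -0.0002], [0, 0, 0], 1], [[0, -0.0089, -0.0004], [0, 0, 0], 1]]
```

```bash
sed -i 's/K,C,FC,L,LAG=14,1.5,.08/K,C,FC,L,LAG=14,1.5,.17/' loop.py
python3 -c "
import json;S=json.load(open('st.json'));S['s'][1]=-12;S['s'][2]=-.4;S['s'][3]=3.2;S['P'][2][2]=1;json.dump(S,open('st.json','w'))"
bash again.sh -61 3.4 5 16.8
```

```text
t16.20 pred x54.5 meas [54.87 16.52  0.19] u-21.0 F6.61 | v-9.5 b-0.35 m3.22 zoff0.54 r33.4 wf [ 1.8 -1.2  3.8] tcp r err -0.1
end pred x45.0 v-28.2 u-11.7 P [0.3 3.8 1.  0.3]
[[[0, 0.002, -0.0002], [0, 0, 0], 1], [[0, 0.0024, -0.0002], [0, 0, 0], 1], [[0, 0.002, -0.0002], [0, 0, 0], 1], [[0, 0.0009, -0.0004], [0, 0, 0], 1], [[0, -0.0009, -0.0006], [0, 0, 0], 1]]
```

Call:
{"method": "move_arm", "body": {"moves": [[[0,0.002,-0.0002],[0,0,0],1],[[0,0.0024,-0.0002],[0,0,0],1],[[0,0.002,-0.0002],[0,0,0],1],[[0,0.0009,-0.0004],[0,0,0],1],[[0,-0.0009,-0.0006],[0,0,0],1]]}}

```text
t: 16.7
tcp_pos: [573.8, 110.3, 204.1]
eef_rot: [-0.164, -3.137, -0.0]
wrist_force: [1.4, -1.4, 2.9]
opening: 29.7
grip_force: 50.0
```

```bash
bash two.sh -61 3.0 5 16.8
```

```text
t16.75 pred x45.0 meas [48.4  16.47  0.23] u-15.6 F6.59 | v-20.6 b0.19 m3.29 zoff0.49 r32.9 wf [ 2.  -0.4  4.3] tcp r err -0.1
t16.80 pred x47.3 meas [47.56 16.67  0.23] u-14.9 F6.67 | v-19.8 b0.31 m3.30 zoff0.59 r32.9 wf [ 2.5 -0.2  4.4] tcp r err -0.1
end pred x31.1 v-40.7 u-3.9 P [0.4 4.9 0.9 0.3]
[[[0, -0.0007, -0.0002], [0, 0, 0], 1], [[0, -0.0022, -0.0003], [0, 0, 0], 1], [[0, -0.0044, -0.0003], [0, 0, 0], 1], [[0, -0.0073, -0.0004], [0, 0, 0], 1], [[0, -0.011, -0.0005], [0, 0, 0], 1]]
```

Call:
{"method": "move_arm", "body": {"moves": [[[0,-0.0007,-0.0002],[0,0,0],1],[[0,-0.0022,-0.0003],[0,0,0],1],[[0,-0.0044,-0.0003],[0,0,0],1],[[0,-0.0073,-0.0004],[0,0,0],1],[[0,-0.011,-0.0005],[0,0,0],1]]}}

```text
t: 17.3
tcp_pos: [573.2, 104.8, 204.3]
eef_rot: [-0.164, -3.137, -0.0]
wrist_force: [1.8, -0.1, 4.4]
opening: 29.8
grip_force: 50.0
```

```bash
bash two.sh -61 2.8 5 16.8
```

```text
t17.35 pred x31.1 meas [37.36 16.67  0.13] u-10.9 F6.67 | v-26.6 b1.06 m3.38 zoff0.66 r27.4 wf [ 1.6 -1.2  3.4] tcp r err -0.3
t17.40 pred x36.0 meas [36.39 16.79  0.25] u-10.0 F6.72 | v-23.6 b1.20 m3.39 zoff0.74 r27.4 wf [ 0.7 -1.   4.2] tcp r err -0.3
end pred x19.3 v-40.0 u2.3 P [0.4 4.9 0.8 0.3]
[[[0, -0.0001, -0.0002], [0, 0, 0], 1], [[0, -0.0012, -0.0003], [0, 0, 0], 1], [[0, -0.0031, -0.0003], [0, 0, 0], 1], [[0, -0.0059, -0.0003], [0, 0, 0], 1], [[0, -0.0094, -0.0002], [0, 0, 0], 1]]
```

Call:
{"method": "move_arm", "body": {"moves": [[[0,-0.0001,-0.0002],[0,0,0],1],[[0,-0.0012,-0.0003],[0,0,0],1],[[0,-0.0031,-0.0003],[0,0,0],1],[[0,-0.0059,-0.0003],[0,0,0],1],[[0,-0.0094,-0.0002],[0,0,0],1]]}}

```text
t: 17.9
tcp_pos: [572.7, 100.1, 204.4]
eef_rot: [-0.164, -3.137, 0.0]
wrist_force: [1.9, -0.8, 3.2]
opening: 30.1
grip_force: 50.0
```

```bash
bash two.sh -61 2.6 5 16.8
```

```text
t17.95 pred x19.3 meas [24.76 16.68  0.2 ] u-3.7 F6.67 | v-28.1 b1.74 m3.42 zoff0.65 r22.7 wf [1.3 0.5 4.2] tcp r err -0.3
t18.00 pred x23.3 meas [23.69 16.87  0.23] u-2.7 F6.75 | v-25.4 b1.85 m3.42 zoff0.74 r22.7 wf [0.7 1.  3.6] tcp r err -0.2
end pred x5.7 v-40.6 u9.1 P [0.4 4.8 0.7 0.3]
[[[0, -0.0009, -0], [0, 0, 0], 1], [[0, -0.0025, 0], [0, 0, 0], 1], [[0, -0.005, 0.0001], [0, 0, 0], 1], [[0, -0.0082, 0.0002], [0, 0, 0], 1], [[0, -0.0121, 0.0004], [0, 0, 0], 1]]
```

Call:
{"method": "move_arm", "body": {"moves": [[[0,-0.0009,0],[0,0,0],1],[[0,-0.0025,0],[0,0,0],1],[[0,-0.005,0.0001],[0,0,0],1],[[0,-0.0082,0.0002],[0,0,0],1],[[0,-0.0121,0.0004],[0,0,0],1]]}}

```text
t: 18.5
tcp_pos: [572.0, 94.1, 204.2]
eef_rot: [-0.164, -3.137, 0.0]
wrist_force: [0.9, -0.3, 4.3]
opening: 30.0
grip_force: 50.0
```

```bash
bash two.sh -61 2.3 5 16.8
```

```text
t18.55 pred x5.7 meas [11.81 17.04  0.23] u2.6 F6.82 | v-27.7 b2.37 m3.44 zoff0.75 r16.7 wf [ 1.7 -1.3  3.9] tcp r err -0.4
t18.60 pred x10.4 meas [10.72 16.92  0.15] u3.6 F6.77 | v-25.1 b2.45 m3.44 zoff0.68 r16.7 wf [ 1.1 -0.3  4. ] tcp r err -0.3
end pred x-6.6 v-39.5 u16.1 P [0.4 4.8 0.7 0.3]
[[[0, 0.0007, 0.0001], [0, 0, 0], 1], [[0, -0.0003, 0.0003], [0, 0, 0], 1], [[0, -0.0024, 0.0004], [0, 0, 0], 1], [[0, -0.0055, 0.0006], [0, 0, 0], 1], [[0, -0.0096, 0.0009], [0, 0, 0], 1]]
```

```bash
sed -i 's/K,C,FC,L,LAG=14,1.5,.17/K,C,FC,L,LAG=14,1.5,.185/' loop.py
python3 -c "
import json;S=json.load(open('st.json'));S['s'][1]=-21;S['s'][2]=3.3;S['s'][3]=3.2;json.dump(S,open('st.json','w'))"
bash again.sh -61 2.3 5 16.8
```

```text
t18.65 pred x9.4 meas [ 9.62 17.04  0.19] u3.8 F6.82 | v-19.0 b3.36 m3.20 zoff0.74 r16.7 wf [-0.3 -0.4  4. ] tcp r err -0.1
end pred x-4.4 v-35.4 u16.4 P [0.3 3.8 0.7 0.3]
[[[0, 0.0032, 0.0001], [0, 0, 0], 1], [[0, 0.0037, 0.0002], [0, 0, 0], 1], [[0, 0.0028, 0.0003], [0, 0, 0], 1], [[0, 0.0007, 0.0005], [0, 0, 0], 1], [[0, -0.0026, 0.0008], [0, 0, 0], 1]]
```

Call:
{"method": "move_arm", "body": {"moves": [[[0,0.0032,0.0001],[0,0,0],1],[[0,0.0037,0.0002],[0,0,0],1],[[0,0.0028,0.0003],[0,0,0],1],[[0,0.0007,0.0005],[0,0,0],1],[[0,-0.0026,0.0008],[0,0,0],1]]}}

```text
t: 19.15
tcp_pos: [571.9, 92.9, 203.8]
eef_rot: [-0.164, -3.137, -0.0]
wrist_force: [-0.2, 0.7, 4.4]
opening: 29.7
grip_force: 50.0
```

```bash
bash two.sh -61 2.1 5 16.8
```

```text
t19.20 pred x-4.4 meas [-3.68 16.6   0.12] u15.7 F6.64 | v-33.9 b3.43 m3.20 zoff0.47 r15.4 wf [0.4 0.5 3.8] tcp r err -0.3
t19.25 pred x-5.4 meas [-5.52 16.74  0.09] u17.5 F6.70 | v-36.6 b3.41 m3.20 zoff0.57 r15.4 wf [-0.5  1.1  3.1] tcp r err -0.2
end pred x-29.4 v-44.5 u23.4 P [0.4 4.8 0.7 0.3]
[[[0, -0.0101, 0.0003], [0, 0, 0], 1], [[0, -0.0169, 0.0006], [0, 0, 0], 1], [[0, -0.0235, 0.001], [0, 0, 0], 1], [[0, -0.0298, 0.0012], [0, 0, 0], 1], [[0, -0.0359, 0.0015], [0, 0, 0], 1]]
```

Call:
{"method": "move_arm", "body": {"moves": [[[0,-0.0101,0.0003],[0,0,0],1],[[0,-0.0169,0.0006],[0,0,0],1],[[0,-0.0235,0.001],[0,0,0],1],[[0,-0.0298,0.0012],[0,0,0],1],[[0,-0.0359,0.0015],[0,0,0],1]]}}

```text
t: 19.75
tcp_pos: [569.9, 74.6, 203.0]
eef_rot: [-0.164, -3.137, 0.0]
wrist_force: [-0.5, -0.7, 4.0]
opening: 29.7
grip_force: 50.0
```

```bash
bash two.sh -61 1.6 6 16.8
```

```text
t19.80 pred x-29.4 meas [-27.8   17.33   0.1 ] u21.7 F6.93 | v-41.4 b3.52 m3.21 zoff0.70 r-2.6 wf [-0.6 -0.3  4.7] tcp r err -0.7
t19.85 pred x-29.9 meas [-29.45  16.55   0.1 ] u23.4 F6.62 | v-36.8 b3.61 m3.19 zoff0.29 r-2.6 wf [-0.7  0.6  4.1] tcp r err -0.4
end pred x-49.7 v-24.8 u32.9 P [0.4 4.8 0.6 0.3]
[[[0, -0.0045, 0.0007], [0, 0, 0], 1], [[0, -0.0078, 0.0013], [0, 0, 0], 1], [[0, -0.0112, 0.0017], [0, 0, 0], 1], [[0, -0.0146, 0.002], [0, 0, 0], 1], [[0, -0.018, 0.0023], [0, 0, 0], 1], [[0, -0.0213, 0.0025], [0, 0, 0], 1]]
```

Call:
{"method": "move_arm", "body": {"moves": [[[0,-0.0045,0.0007],[0,0,0],1],[[0,-0.0078,0.0013],[0,0,0],1],[[0,-0.0112,0.0017],[0,0,0],1],[[0,-0.0146,0.002],[0,0,0],1],[[0,-0.018,0.0023],[0,0,0],1],[[0,-0.0213,0.0025],[0,0,0],1]]}}

```text
t: 20.45
tcp_pos: [568.9, 64.3, 201.8]
eef_rot: [-0.164, -3.137, 0.0]
wrist_force: [-2.1, 0.7, 4.6]
opening: 29.7
grip_force: 50.0
```

```bash
bash two.sh -61 1.0 6 16.8
```

```text
t20.50 pred x-49.7 meas [-44.03  17.67   0.12] u26.8 F7.07 | v-15.4 b4.03 m3.08 zoff0.30 r-13.2 wf [-1.8 -0.3  4.4] tcp r err -0.3
t20.55 pred x-44.8 meas [-44.66  17.61   0.21] u27.4 F7.04 | v-12.5 b4.05 m3.08 zoff0.31 r-13.2 wf [-1.8 -0.2  4.5] tcp r err -0.2
end pred x-55.9 v-22.3 u32.2 P [0.4 5.  0.6 0.3]
[[[0, 0.0211, 0.0026], [0, 0, 0], 1], [[0, 0.0236, 0.0029], [0, 0, 0], 1], [[0, 0.0189, 0.0023], [0, 0, 0], 1], [[0, 0.0095, 0.0016], [0, 0, 0], 1], [[0, -0.002, 0.0007], [0, 0, 0], 1], [[0, -0.0128, -0.0001], [0, 0, 0], 1]]
```

```bash
bash again.sh -61 1.7 6 16.8
```

```text
t20.60 pred x-45.3 meas [-45.54  17.71   0.17] u28.3 F7.08 | v-13.0 b3.99 m3.10 zoff0.44 r-13.2 wf [-2.6  1.4  4.4] tcp r err -0.1
end pred x-51.6 v-11.3 u38.2 P [0.3 3.8 0.6 0.3]
[[[0, 0.005, 0.0004], [0, 0, 0], 1], [[0, 0.0074, 0.0003], [0, 0, 0], 1], [[0, 0.009, 0.0002], [0, 0, 0], 1], [[0, 0.0097, 0.0006], [0, 0, 0], 1], [[0, 0.0092, 0.0008], [0, 0, 0], 1], [[0, 0.0077, 0.0009], [0, 0, 0], 1]]
```

Call:
{"method": "move_arm", "body": {"moves": [[[0,0.005,0.0004],[0,0,0],1],[[0,0.0074,0.0003],[0,0,0],1],[[0,0.009,0.0002],[0,0,0],1],[[0,0.0097,0.0006],[0,0,0],1],[[0,0.0092,0.0008],[0,0,0],1],[[0,0.0077,0.0009],[0,0,0],1]]}}

```text
t: 21.2
tcp_pos: [569.3, 68.3, 201.3]
eef_rot: [-0.164, -3.137, -0.0]
wrist_force: [-2.7, 1.2, 3.0]
opening: 29.5
grip_force: 50.0
```

```bash
bash two.sh -61 1.4 6 16.8
```

```text
t21.25 pred x-51.6 meas [-48.53  16.9    0.09] u35.0 F6.76 | v-6.9 b4.24 m3.03 zoff0.14 r-9.4 wf [-2.4  1.   3.6] tcp r err -0.1
t21.30 pred x-48.9 meas [-48.88  16.99   0.18] u35.3 F6.80 | v-6.9 b4.24 m3.03 zoff0.15 r-9.4 wf [-2.7  1.4  4.2] tcp r err -0.1
end pred x-55.1 v-11.7 u37.9 P [0.4 4.9 0.6 0.3]
[[[0, 0.0017, 0.0005], [0, 0, 0], 1], [[0, 0.0014, 0.0006], [0, 0, 0], 1], [[0, 0.0001, 0.0006], [0, 0, 0], 1], [[0, -0.0019, 0.0007], [0, 0, 0], 1], [[0, -0.0045, 0.0007], [0, 0, 0], 1], [[0, -0.0073, 0.0007], [0, 0, 0], 1]]
```

Call:
{"method": "move_arm", "body": {"moves": [[[0,0.0017,0.0005],[0,0,0],1],[[0,0.0014,0.0006],[0,0,0],1],[[0,0.0001,0.0006],[0,0,0],1],[[0,-0.0019,0.0007],[0,0,0],1],[[0,-0.0045,0.0007],[0,0,0],1],[[0,-0.0073,0.0007],[0,0,0],1]]}}

```text
t: 21.9
tcp_pos: [569.0, 64.5, 201.0]
eef_rot: [-0.164, -3.137, 0.0]
wrist_force: [-2.5, 1.3, 4.2]
opening: 29.8
grip_force: 50.0
```

```bash
bash two.sh -60 1.4 6 16.8
```

```text
t21.95 pred x-55.1 meas [-56.24  16.84   0.17] u39.1 F6.73 | v-13.3 b4.19 m3.03 zoff0.17 r-13.0 wf [-2.   1.   4.3] tcp r err -0.3
t22.00 pred x-56.9 meas [-56.99  16.76   0.18] u39.8 F6.70 | v-14.0 b4.17 m3.03 zoff0.20 r-13.0 wf [-3.5  0.8  3.3] tcp r err -0.2
end pred x-61.7 v0.0 u29.4 P [0.4 4.9 0.6 0.3]
[[[0, -0.0073, -0.0004], [0, 0, 0], 1], [[0, -0.0107, -0.0005], [0, 0, 0], 1], [[0, -0.014, -0.0006], [0, 0, 0], 1], [[0, -0.0189, -0.0012], [0, 0, 0], 1], [[0, -0.0255, -0.002], [0, 0, 0], 1], [[0, -0.0302, -0.0025], [0, 0, 0], 1]]
```

Call:
{"method": "move_arm", "body": {"moves": [[[0,-0.0073,-0.0004],[0,0,0],1],[[0,-0.0107,-0.0005],[0,0,0],1],[[0,-0.014,-0.0006],[0,0,0],1],[[0,-0.0175,-0.001],[0,0,0],1],[[0,-0.0195,-0.0013],[0,0,0],1],[[0,-0.02,-0.0015],[0,0,0],1]]}}

```text
t: 22.6
tcp_pos: [567.9, 54.5, 201.8]
eef_rot: [-0.164, -3.137, 0.0]
wrist_force: [-3.5, 0.3, 3.5]
opening: 29.7
grip_force: 50.0
```

```bash
sed -i 's#np.tanh(V/5.)#np.tanh(V/15.)#;s#np.tanh(v/5.)#np.tanh(v/15.)#' loop.py
python3 -c "
import json;S=json.load(open('st.json'));S['rows']=[[-.0073,-.0004],[-.0107,-.0005],[-.014,-.0006],[-.0175,-.001],[-.0195,-.0013],[-.02,-.0015]];json.dump(S,open('st.json','w'))"
bash two.sh -63 1.4 7 16.8
```

```text
t22.65 pred x-61.7 meas [-65.85  15.74   0.27] u38.9 F6.29 | v0.0 b3.94 m3.08 zoff-0.08 r-23.0 wf [-2.7  0.7  4.4] tcp r err -0.1
t22.70 pred x-65.8 meas [-65.8   15.74   0.31] u38.9 F6.30 | v0.0 b3.94 m3.08 zoff-0.16 r-23.0 wf [-3.2  1.6  4. ] tcp r err -0.1
end pred x-65.8 v0.0 u34.9 P [0.2 1.7 0.6 0.3]
[[[0, -0.0037, 0.0002], [0, 0, 0], 1], [[0, -0.006, 0.0006], [0, 0, 0], 1], [[0, -0.0079, 0.001], [0, 0, 0], 1], [[0, -0.0091, 0.0008], [0, 0, 0], 1], [[0, -0.0095, 0.0007], [0, 0, 0], 1], [[0, -0.0091, 0.0006], [0, 0, 0], 1], [[0, -0.0079, 0.0007], [0, 0, 0], 1]]
```

Call:
{"method": "move_arm", "body": {"moves": [[[0,-0.0037,0.0002],[0,0,0],1],[[0,-0.006,0.0006],[0,0,0],1],[[0,-0.0079,0.001],[0,0,0],1],[[0,-0.0091,0.0008],[0,0,0],1],[[0,-0.0095,0.0007],[0,0,0],1],[[0,-0.0091,0.0006],[0,0,0],1],[[0,-0.0079,0.0007],[0,0,0],1]]}}

```text
t: 23.4
tcp_pos: [567.5, 50.7, 201.4]
eef_rot: [-0.164, -3.137, 0.0]
wrist_force: [-3.4, -0.3, 3.7]
opening: 29.7
grip_force: 50.0
```

```bash
bash two.sh -64 1.4 6 16.8
```

```text
t23.45 pred x-65.8 meas [-67.27  16.87   0.23] u36.3 F6.75 | v0.0 b3.94 m3.08 zoff0.11 r-27.0 wf [-2.9  1.9  4. ] tcp r err 0.1
t23.50 pred x-67.2 meas [-67.26  17.06   0.14] u36.4 F6.82 | v0.0 b3.94 m3.08 zoff0.33 r-27.0 wf [-4.1  1.2  4.6] tcp r err 0.2
end pred x-67.2 v0.0 u36.7 P [0.2 1.7 0.6 0.3]
[[[0, -0.0013, -0.0003], [0, 0, 0], 1], [[0, -0.0017, -0.0005], [0, 0, 0], 1], [[0, -0.0016, -0.0007], [0, 0, 0], 1], [[0, -0.0011, -0.0008], [0, 0, 0], 1], [[0, -0.0004, -0.0008], [0, 0, 0], 1], [[0, 0.0007, -0.0007], [0, 0, 0], 1]]
```

Call:
{"method": "move_arm", "body": {"moves": [[[0,-0.0013,-0.0003],[0,0,0],1],[[0,-0.0017,-0.0005],[0,0,0],1],[[0,-0.0016,-0.0007],[0,0,0],1],[[0,-0.0011,-0.0008],[0,0,0],1],[[0,-0.0004,-0.0008],[0,0,0],1],[[0,0.0007,-0.0007],[0,0,0],1]]}}

```text
t: 24.1
tcp_pos: [567.6, 51.1, 201.8]
eef_rot: [-0.164, -3.137, 0.0]
wrist_force: [-3.4, 0.6, 3.6]
opening: 29.8
grip_force: 50.0
```

```bash
bash two.sh 0 3.2 6 16.8
```

```text
t24.15 pred x-67.2 meas [-66.54  16.67   0.18] u36.0 F6.67 | v0.0 b3.94 m3.08 zoff0.33 r-26.6 wf [-3.7  1.   4.6] tcp r err 0.2
t24.20 pred x-66.6 meas [-66.39  16.79   0.28] u35.9 F6.72 | v0.0 b3.94 m3.08 zoff0.41 r-26.6 wf [-3.   1.4  5. ] tcp r err 0.1
end pred x-65.7 v5.1 u27.2 P [0.2 1.7 0.6 0.3]
[[[0, -0.0056, -0.0007], [0, 0, 0], 1], [[0, -0.0092, -0.0012], [0, 0, 0], 1], [[0, -0.0124, -0.0017], [0, 0, 0], 1], [[0, -0.0147, -0.0021], [0, 0, 0], 1], [[0, -0.016, -0.0025], [0, 0, 0], 1], [[0, -0.0161, -0.0028], [0, 0, 0], 1]]
```

Call:
{"method": "move_arm", "body": {"moves": [[[0,-0.0056,-0.0007],[0,0,0],1],[[0,-0.0092,-0.0012],[0,0,0],1],[[0,-0.0124,-0.0017],[0,0,0],1],[[0,-0.0147,-0.0021],[0,0,0],1],[[0,-0.016,-0.0025],[0,0,0],1],[[0,-0.0161,-0.0028],[0,0,0],1]]}}

```text
t: 24.8
tcp_pos: [566.9, 43.0, 203.2]
eef_rot: [0.164, 3.137, -0.0]
wrist_force: [-3.3, 0.3, 3.7]
opening: 29.9
grip_force: 50.0
```

```bash
bash two.sh 0 2.8 5 16.8
```

```text
t24.85 pred x-65.7 meas [-65.82  15.86   0.29] u27.2 F6.35 | v5.0 b3.93 m3.08 zoff0.05 r-34.7 wf [-4.3  1.5  3.3] tcp r err -0.0
t24.90 pred x-65.5 meas [-65.68  15.68   0.24] u27.1 F6.27 | v4.9 b3.90 m3.08 zoff-0.20 r-34.7 wf [-3.7  1.2  3.4] tcp r err 0.0
end pred x-57.6 v24.1 u20.8 P [0.4 4.9 0.7 0.3]
[[[0, -0.0035, 0], [0, 0, 0], 1], [[0, -0.0035, 0.0004], [0, 0, 0], 1], [[0, -0.002, 0.0009], [0, 0, 0], 1], [[0, 0.0004, 0.0007], [0, 0, 0], 1], [[0, 0.0035, 0.0005], [0, 0, 0], 1]]
```

Call:
{"method": "move_arm", "body": {"moves": [[[0,-0.0035,0],[0,0,0],1],[[0,-0.0035,0.0004],[0,0,0],1],[[0,-0.002,0.0009],[0,0,0],1],[[0,0.0004,0.0007],[0,0,0],1],[[0,0.0035,0.0005],[0,0,0],1]]}}

```text
t: 25.4
tcp_pos: [567.1, 45.0, 203.0]
eef_rot: [0.164, 3.137, 0.0]
wrist_force: [-2.8, 0.8, 4.8]
opening: 29.6
grip_force: 50.0
```

```bash
bash two.sh 0 2.6 5 16.8
```

```text
t25.45 pred x-57.6 meas [-61.11  16.55   0.24] u24.5 F6.62 | v17.0 b3.65 m3.15 zoff-0.01 r-32.9 wf [-3.7  0.2  3.7] tcp r err 0.4
t25.50 pred x-60.2 meas [-60.16  16.66   0.36] u23.6 F6.66 | v18.4 b3.66 m3.15 zoff0.06 r-32.9 wf [-4.1  1.5  4.4] tcp r err 0.3
end pred x-47.1 v29.0 u16.1 P [0.4 4.8 0.6 0.3]
[[[0, 0.0013, -0.0003], [0, 0, 0], 1], [[0, 0.0029, -0.0005], [0, 0, 0], 1], [[0, 0.0052, -0.0007], [0, 0, 0], 1], [[0, 0.0079, -0.0008], [0, 0, 0], 1], [[0, 0.0111, -0.001], [0, 0, 0], 1]]
```

Call:
{"method": "move_arm", "body": {"moves": [[[0,0.0013,-0.0003],[0,0,0],1],[[0,0.0029,-0.0005],[0,0,0],1],[[0,0.0052,-0.0007],[0,0,0],1],[[0,0.0079,-0.0008],[0,0,0],1],[[0,0.0111,-0.001],[0,0,0],1]]}}

```text
t: 26.0
tcp_pos: [567.7, 50.5, 203.5]
eef_rot: [0.164, 3.137, 0.0]
wrist_force: [-2.6, 0.8, 3.5]
opening: 29.6
grip_force: 50.0
```

```bash
bash two.sh 0 2.2 5 16.8
```

```text
t26.05 pred x-47.1 meas [-50.6   16.8    0.18] u19.8 F6.72 | v21.8 b3.40 m3.20 zoff0.32 r-27.4 wf [-3.6  1.1  4.1] tcp r err 0.4
t26.10 pred x-49.5 meas [-49.81  16.61   0.1 ] u19.0 F6.64 | v19.0 b3.33 m3.21 zoff0.22 r-27.4 wf [-1.8  0.7  4.2] tcp r err 0.3
end pred x-37.3 v27.6 u10.5 P [0.4 4.8 0.6 0.3]
[[[0, -0.0003, -0.0003], [0, 0, 0], 1], [[0, 0.0005, -0.0005], [0, 0, 0], 1], [[0, 0.0022, -0.0006], [0, 0, 0], 1], [[0, 0.0047, -0.0007], [0, 0, 0], 1], [[0, 0.0079, -0.0008], [0, 0, 0], 1]]
```

Call:
{"method": "move_arm", "body": {"moves": [[[0,-0.0003,-0.0003],[0,0,0],1],[[0,0.0005,-0.0005],[0,0,0],1],[[0,0.0022,-0.0006],[0,0,0],1],[[0,0.0047,-0.0007],[0,0,0],1],[[0,0.0079,-0.0008],[0,0,0],1]]}}

```text
t: 26.6
tcp_pos: [568.2, 54.4, 203.9]
eef_rot: [0.164, 3.137, 0.0]
wrist_force: [-2.8, 0.0, 4.1]
opening: 29.9
grip_force: 50.0
```

```bash
bash two.sh 0 2.1 5 16.8
```

```text
t26.65 pred x-37.3 meas [-40.07  16.39   0.19] u13.5 F6.56 | v21.7 b3.14 m3.23 zoff0.09 r-23.4 wf [-2.3  0.6  3.9] tcp r err 0.4
t26.70 pred x-39.0 meas [-39.24  16.53   0.18] u12.7 F6.61 | v19.6 b3.08 m3.24 zoff0.12 r-23.4 wf [-1.8  0.4  3.3] tcp r err 0.3
end pred x-26.7 v25.0 u6.5 P [0.4 4.8 0.6 0.3]
[[[0, 0.0018, -0], [0, 0, 0], 1], [[0, 0.0038, 0], [0, 0, 0], 1], [[0, 0.0062, 0.0001], [0, 0, 0], 1], [[0, 0.0091, 0.0001], [0, 0, 0], 1], [[0, 0.0124, 0], [0, 0, 0], 1]]
```

Call:
{"method": "move_arm", "body": {"moves": [[[0,0.0018,0],[0,0,0],1],[[0,0.0038,0],[0,0,0],1],[[0,0.0062,0.0001],[0,0,0],1],[[0,0.0091,0.0001],[0,0,0],1],[[0,0.0124,0],[0,0,0],1]]}}

```text
t: 27.2
tcp_pos: [568.8, 60.6, 203.9]
eef_rot: [0.164, 3.137, 0.0]
wrist_force: [-1.7, 0.4, 4.3]
opening: 29.2
grip_force: 50.0
```

```bash
bash two.sh 0 1.9 6 16.8
```

```text
t27.25 pred x-26.7 meas [-30.41  16.92   0.09] u10.3 F6.77 | v17.3 b2.84 m3.26 zoff0.33 r-17.2 wf [-2.   0.5  3.9] tcp r err 0.4
t27.30 pred x-29.5 meas [-29.46  16.56   0.19] u9.4 F6.62 | v17.5 b2.86 m3.26 zoff0.12 r-17.2 wf [-1.8  1.2  3.8] tcp r err 0.3
end pred x-18.4 v17.2 u3.3 P [0.4 4.8 0.6 0.3]
[[[0, 0.0001, -0.0001], [0, 0, 0], 1], [[0, 0.0009, -0], [0, 0, 0], 1], [[0, 0.0024, 0], [0, 0, 0], 1], [[0, 0.0044, -0], [0, 0, 0], 1], [[0, 0.007, -0], [0, 0, 0], 1], [[0, 0.01, -0], [0, 0, 0], 1]]
```

Call:
{"method": "move_arm", "body": {"moves": [[[0,0.0001,-0.0001],[0,0,0],1],[[0,0.0009,0],[0,0,0],1],[[0,0.0024,0],[0,0,0],1],[[0,0.0044,0],[0,0,0],1],[[0,0.007,0],[0,0,0],1],[[0,0.01,0],[0,0,0],1]]}}

```text
t: 27.9
tcp_pos: [569.3, 65.5, 203.9]
eef_rot: [0.164, 3.137, 0.0]
wrist_force: [-1.6, 0.3, 4.1]
opening: 29.6
grip_force: 50.0
```

```bash
bash two.sh 0 1.6 6 16.8
```

```text
t27.95 pred x-18.4 meas [-21.44  17.17   0.15] u6.5 F6.87 | v11.3 b2.69 m3.25 zoff0.42 r-12.2 wf [-0.8  0.8  4. ] tcp r err 0.4
t28.00 pred x-20.9 meas [-20.78  17.27   0.12] u5.9 F6.91 | v11.5 b2.71 m3.25 zoff0.57 r-12.2 wf [-1.   0.4  3.7] tcp r err 0.3
end pred x-14.4 v9.6 u2.3 P [0.4 5.  0.6 0.3]
[[[0, -0.0027, -0.0004], [0, 0, 0], 1], [[0, -0.0032, -0.0007], [0, 0, 0], 1], [[0, -0.0025, -0.0009], [0, 0, 0], 1], [[0, -0.0006, -0.0009], [0, 0, 0], 1], [[0, 0.0022, -0.0009], [0, 0, 0], 1], [[0, 0.0057, -0.0009], [0, 0, 0], 1]]
```

Call:
{"method": "move_arm", "body": {"moves": [[[0,-0.0027,-0.0004],[0,0,0],1],[[0,-0.0032,-0.0007],[0,0,0],1],[[0,-0.0025,-0.0009],[0,0,0],1],[[0,-0.0006,-0.0009],[0,0,0],1],[[0,0.0022,-0.0009],[0,0,0],1],[[0,0.0057,-0.0009],[0,0,0],1]]}}

```text
t: 28.6
tcp_pos: [569.6, 68.4, 204.4]
eef_rot: [0.164, 3.137, 0.0]
wrist_force: [-1.0, 0.0, 4.3]
opening: 29.9
grip_force: 50.0
```

```bash
bash two.sh 0 1.5 6 16.8
```

```text
t28.65 pred x-14.4 meas [-13.41  16.61   0.03] u1.3 F6.64 | v11.5 b2.76 m3.25 zoff0.43 r-9.4 wf [0.1 1.1 3.5] tcp r err 0.5
t28.70 pred x-12.8 meas [-12.28  16.26   0.23] u0.2 F6.50 | v16.7 b2.86 m3.26 zoff0.13 r-9.4 wf [-0.5  0.6  3.5] tcp r err 0.4
end pred x-5.6 v0.0 u2.0 P [0.4 5.  0.5 0.3]
[[[0, 0.0045, 0.0003], [0, 0, 0], 1], [[0, 0.0073, 0.0006], [0, 0, 0], 1], [[0, 0.0101, 0.0008], [0, 0, 0], 1], [[0, 0.0126, 0.0008], [0, 0, 0], 1], [[0, 0.0151, 0.0008], [0, 0, 0], 1], [[0, 0.0174, 0.0008], [0, 0, 0], 1]]
```

Call:
{"method": "move_arm", "body": {"moves": [[[0,0.0045,0.0003],[0,0,0],1],[[0,0.0073,0.0006],[0,0,0],1],[[0,0.0101,0.0008],[0,0,0],1],[[0,0.0126,0.0008],[0,0,0],1],[[0,0.0151,0.0008],[0,0,0],1],[[0,0.0174,0.0008],[0,0,0],1]]}}

```text
t: 29.3
tcp_pos: [570.5, 77.0, 204.0]
eef_rot: [0.164, 3.137, 0.0]
wrist_force: [1.1, 0.0, 3.6]
opening: 29.7
grip_force: 50.0
```

```bash
bash two.sh 0 1.5 6 16.8
```

```text
t29.35 pred x-5.6 meas [-3.03 16.91  0.14] u-0.6 F6.76 | v3.0 b2.98 m3.28 zoff0.22 r-0.7 wf [-0.4  0.8  3.4] tcp r err 0.3
t29.40 pred x-2.9 meas [-2.61 17.24  0.15] u-1.0 F6.89 | v2.4 b3.03 m3.27 zoff0.48 r-0.7 wf [0.2 0.1 4.3] tcp r err 0.2
end pred x-2.6 v0.0 u1.2 P [0.3 3.  0.5 0.3]
[[[0, 0.0001, -0.0002], [0, 0, 0], 1], [[0, 0.0007, -0.0004], [0, 0, 0], 1], [[0, 0.0015, -0.0007], [0, 0, 0], 1], [[0, 0.0025, -0.0007], [0, 0, 0], 1], [[0, 0.0035, -0.0007], [0, 0, 0], 1], [[0, 0.0045, -0.0007], [0, 0, 0], 1]]
```

Call:
{"method": "move_arm", "body": {"moves": [[[0,0.0001,-0.0002],[0,0,0],1],[[0,0.0007,-0.0004],[0,0,0],1],[[0,0.0015,-0.0007],[0,0,0],1],[[0,0.0025,-0.0007],[0,0,0],1],[[0,0.0035,-0.0007],[0,0,0],1],[[0,0.0045,-0.0007],[0,0,0],1]]}}

```text
t: 30.0
tcp_pos: [570.8, 79.2, 204.3]
eef_rot: [0.164, 3.137, 0.0]
wrist_force: [0.3, 0.2, 4.4]
opening: 29.6
grip_force: 50.0
```

```bash
bash two.sh 0 1.5 6 16.8
```

```text
t30.05 pred x-2.6 meas [ 0.23 16.79  0.07] u-1.6 F6.72 | v0.0 b3.07 m3.27 zoff0.49 r1.6 wf [ 1.3 -0.1  3.6] tcp r err 0.2
t30.10 pred x0.1 meas [ 0.42 17.03  0.1 ] u-1.7 F6.81 | v0.0 b3.08 m3.27 zoff0.66 r1.6 wf [-0.2  0.4  4.4] tcp r err 0.2
end pred x0.3 v0.0 u0.9 P [0.2 1.7 0.6 0.3]
[[[0, 0.0014, -0.0001], [0, 0, 0], 1], [[0, 0.0025, -0.0002], [0, 0, 0], 1], [[0, 0.0035, -0.0003], [0, 0, 0], 1], [[0, 0.0043, -0.0003], [0, 0, 0], 1], [[0, 0.0049, -0.0003], [0, 0, 0], 1], [[0, 0.0052, -0.0003], [0, 0, 0], 1]]
```

Call:
{"method": "move_arm", "body": {"moves": [[[0,0.0014,-0.0001],[0,0,0],1],[[0,0.0025,-0.0002],[0,0,0],1],[[0,0.0035,-0.0003],[0,0,0],1],[[0,0.0043,-0.0003],[0,0,0],1],[[0,0.0049,-0.0003],[0,0,0],1],[[0,0.0052,-0.0003],[0,0,0],1]]}}

```text
t: 30.7
tcp_pos: [571.0, 81.8, 204.4]
eef_rot: [0.164, 3.137, 0.0]
wrist_force: [1.8, -0.6, 4.6]
opening: 30.2
grip_force: 50.0
```

```bash
bash two.sh 0 1.5 6 16.8
```

```text
t30.75 pred x0.3 meas [ 2.61 16.7   0.21] u-1.4 F6.68 | v0.0 b3.08 m3.27 zoff0.58 r4.2 wf [1.4 0.6 4.6] tcp r err 0.1
t30.80 pred x2.5 meas [ 2.65 16.65  0.15] u-1.5 F6.66 | v0.0 b3.08 m3.27 zoff0.53 r4.2 wf [2.1 0.5 3.5] tcp r err 0.1
end pred x2.6 v0.0 u0.1 P [0.2 1.7 0.6 0.3]
[[[0, 0.0017, 0.0001], [0, 0, 0], 1], [[0, 0.0027, 0.0002], [0, 0, 0], 1], [[0, 0.0034, 0.0002], [0, 0, 0], 1], [[0, 0.0037, 0.0002], [0, 0, 0], 1], [[0, 0.0036, 0.0002], [0, 0, 0], 1], [[0, 0.0032, 0.0002], [0, 0, 0], 1]]
```

Call:
{"method": "move_arm", "body": {"moves": [[[0,0,-0.008],[0,0,0],1],[[0,0,-0.018],[0,0,0],1],[[0,0,-0.03],[0,0,0],1],[[0,0,-0.042],[0,0,0],1],[[0,0,-0.06],[0,0,0],1],[[0,0,-0.085],[0,0,0],1],[[0,0,-0.115],[0,0,0],1],[[0,0,-0.145],[0,0,0],1],[[0,0,-0.165],[0,0,0],1],[[0,0,-0.175],[0,0,0],1],[[0,0,-0.18],[0,0,0],1],[[0,0,-0.18],[0,0,0],1]]}}

```text
t: 32.0
tcp_pos: [570.7, 81.7, 294.2]
eef_rot: [-0.164, -3.137, -0.0]
wrist_force: [0.7, 0.2, -2.4]
opening: 29.9
grip_force: 50.0
```

Run:
```python
from trk import *
from bench import arm
for i in range(4):
    f=arm.grab_frame("scene");s=arm.sense();print(s["t"],np.round(s["tcp_pos"],1),np.round(s["wrist_force"],1),s["opening"],measure(f,2.,0.))
cv2.imwrite("pics/end.png",f["img"])
```

```text
32.05 [570.6  81.7 293.9] [-0.3 -0.4 -1.9] 29.681980357277123 (np.float64(2.903912857981243), np.float64(0.16410645717492492), np.float64(0.11098146602409997))
32.1 [570.5  81.7 293.7] [-0.3  0.3 -2.6] 29.693331445769235 (np.float64(2.8789870204570245), np.float64(0.1998163503715438), np.float64(0.12404441209798733))
32.15 [570.6  81.7 293.6] [-0.   0.1 -2.3] 29.669691102854294 (np.float64(2.905293152943196), np.float64(0.11121056923959097), np.float64(0.10924424632065666))
32.2 [570.6  81.7 293.7] [ 0.3  0.2 -3.5] 29.66411403404134 (np.float64(2.884372093183919), np.float64(0.19012387499362277), np.float64(0.12619430893442996))
```

View pics/end.png

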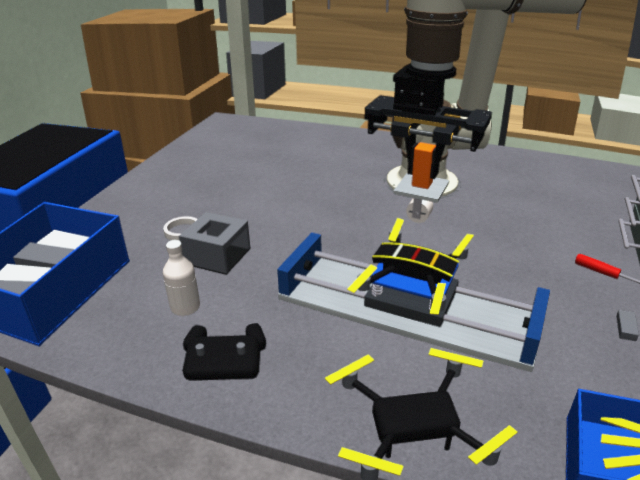

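The roller is held upright at (424,170), clear above the shell at (412,262). The carriage rests 2.9 mm from centre and the bottle is untouched at (180,280), so I'm handing in.

```bash
python3 -c "
from bench import arm
print(arm.sign_off())"
```

```text
the job is handed in; nothing more can be done
None
```

I pressed the strip at red, white, yellow and red again, staying in contact at 6.3–7.1 N in every reading taken at the marks and while rolling, with the carriage no more than 67 mm off centre; I then lifted straight off, leaving the carriage 2.9 mm from centre and the roller held upright above the shell, and handed in at about 32 s.

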